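# Load the staining tray, low parts first

## Robot

A 7-joint arm with a two-finger parallel gripper is mounted at the origin on the work surface; the furniture and walls round the work are solid. World frame = base frame: x ahead of the robot, y to its left, z up, the work surface at z = 0. Lengths are in m, angles in rad, forces in N, time in s.
With the tool pointing down it reaches from about 0.425 to 0.875 m from the base axis. Payload 4.7 kg.
Tool frame: the origin (TCP) lies at the very end of the fingers, on their centre line; the grasp point (between the pads) lies 19 mm behind it; z points along the fingers, y is the line along which they close (so a half turn about z gives the same grasp; the last joint's range is limited). The gripper opens to 87 mm and grips with 3 to 60 N. Pads are 19 mm wide; open, the fingers measure 117 mm over their backs; the gripper's body (75 mm by 190 mm) begins 51 mm behind the grasp point.
Start: joints at [1.129, 0.321, -0.07, 1.45, 0.023, 1.371, -0.057], TCP at [0.286, -0.584, 0.223] pointing down, gripper open.
Joint ranges: [-2.86, 2.86], [-0.3, 2.09], [-1.38, 1.24], [0.06, 2.45], [-1.56, 4.7], [0.09, 2.05], [-2.69, 2.69]. Speed limits (rad/s): [2.57, 2.57, 3.14, 3.14, 3.14, 3.14, 3.14].

## Interface

Orientations are given as a rotation vector (axis times angle).
In Python, from bench import ctrl gives the robot as it stands.
- The arm moves only by the shell command python3 -m jog 'ROWS' [FORCE]. ROWS is JSON, a list that holds one entry, the list of rows, each a list of 7 numbers: the shift along the tool's x, y, z in mm, then the turn, a rotation vector about the tool's x, y, z in degrees, then the finger opening in mm, from 0 to 87. A call has 1 to 10 rows; each row is the pose to reach, as a shift and turn from the pose commanded when the call began, along the tool's axes at that moment; what a row does not reach only later rows make up. A row lasts 1/10 s, in which the tool goes at most 50 mm and 8.59 degrees, less where a joint would pass 70% of its speed; a pose out of reach is approached as far as the arm can. A call with a gripper value outside its range is refused whole. The fingers move at their own pace and stop on an object; FORCE is the grip in N (left out, the last holds). Time passes only in rows, so rows that repeat a pose let the fingers close. It gives the time, the measured TCP pose, the force, the opening and the grip force at its end, in the units of the state.
- ctrl.get_state(): the state, without advancing time (a new reading comes with each control period).
- ctrl.get_image(name): name is "scene" or "top"; returns a dict with "image" (480x640x3 uint8, red, green, blue), "depth" (480x640 float32, m along the optical axis (not along the pixel's ray), 0 where there is no reading), "fov_y" (degrees; the focal length in pixels is half the picture's height over the tangent of half this angle, whatever the lens; pixels are square), "cx", "cy" (the principal point, pixels), "rvec" (rotation vector, rad) and "tvec" (3), from world to camera coordinates, as OpenCV has them. Camera axes: x right, y down, z forward; pixel columns grow to the right and rows downward; lengths in m; the calibration is good to about 2 mm. A picture is of the moment at which its call begins.
- ctrl.close_job(): hands the job in; it is judged then, once.
The state is a dict: "time": time; "joint_positions": joint angles; "qd": joint speeds; "joint_torque": joint torques, N m; "position": TCP position; "tool_rot": TCP orientation; "ft_force": force on the tool from outside, world axes, zero at the start; "torque": the same for the moment, N m; "grip_width": opening from 0.0 (shut) to 1.0 (fully open); "grip_force": force on a finger pad.
Only numpy, scipy, OpenCV 4.12 (cv2) and the standard library are available. Lean on these libraries where they do the work, as an engineer would, in place of code of your own. Each camera call takes 0.05 s, during which the arm holds its last target. There are 200 camera calls.

## Task

Load the staining tray from low to tall, so that what is already in never blocks the next reach: first the round black bottle adapter, turned until its key drops into the collar's keyway and it sits flat on the tray; then the smallest bottle upright in the adapter; last the tall dispenser upright in the round bay beside it. Set each part down rather than dropping it, do not tip the bottle or the dispenser over, and leave the other things on the bench where they are.

Things in the scene. Friction and masses are not known exactly. Their poses are not given: they have to be found in the camera images.
- tray: grey moulded tray, fixed, 136 mm (its x; 164 over the lifting lugs) by 160 mm (its y). Origin: centre of its underside, on the bench; z up. Deck 8 mm above the bench, lip 14 mm. Along its y from - to +: keyed collar, round bay, and a lane with a cream tube rack that stays there (118 mm along x, 21 mm thick, at y = +57 mm, top 81 mm above the bench).
- pocket (a point): centre of the keyed collar at deck height, axes as the tray's. Collar: inner radius 26.2 mm, outer 29.5, 8 mm high; one keyway, 14 mm wide, towards the tray's -x, its two cheeks 8 mm high reach 37 mm from the centre. The bay's axis is 50 mm away towards +y and its wall comes within 27.5 mm of the collar's centre: fingers fit only when they close roughly along the tray's x.
- bay (a point): centre of the round bay at deck height (8 mm above the bench). Bay wall: inner radius 19.5 mm, outer 22.5 mm, 18 mm high.
- adapter: loose black bottle adapter, 60 g: an upright open cup. Origin: centre of its underside; z up. Outer radius 24.5 mm, height 32, bore radius 19.4 or more, floor 4 mm thick. One key at its foot points to its own -x: 10 mm wide, 7 high, its end 33.5 mm from the axis; a thin rib up the wall marks it. Seated, its x is along the tray's x; with the key on the collar it stays cocked. Grip above 9 mm.
- bottle: loose pale screw-cap bottle, the smallest on the bench: radius 17 mm, 68 mm high, about 60 g. Origin: centre of its underside; z up. Straight body up to 43 mm, cap radius 11 mm from 57 to 68 mm. In the adapter it stands on the 4 mm floor, its lowest 28 mm inside. Bins of racks up to 155 mm high stand before it, and the dispenser may stand on the way: carry it over both.
- dispenser: loose tall dark round dispenser, radius 16.5 mm, 175 mm high, about 70 g. Origin: centre of its underside; z up. Once loaded, the bottle beside its bay reaches 80 mm above the bench, so hold the dispenser higher than that. Carry it over the bins of racks (up to 155 mm high).
- dye_bottle: bystander: pale bottle with a dark cap, radius 20 mm, 85 mm high; leave it
- buffer_bottle: bystander: large white bottle, radius 30 mm, 125 mm high; leave it

How it is judged:
On the way, in this order (a step that is already met when the one before it is completed fails the run):
1. the adapter sits flat in the collar, its key down in the keyway (horizontal distance between adapter and pocket below 0.004 m and z of adapter in the frame of pocket below 0.003 m and angle between adapter's own z axis and vertical below 0.06 rad), for 0.2 s.
2. the smallest bottle stands in the seated adapter (all of step 1 and horizontal distance between bottle and pocket below 0.007 m and z of bottle in the frame of pocket below 0.008 m and angle between bottle's own z axis and vertical below 0.1 rad), for 0.2 s.
3. the dispenser stands in the bay (horizontal distance between dispenser and bay below 0.007 m and z of dispenser in the frame of bay below 0.004 m and angle between dispenser's own z axis and vertical below 0.1 rad), for 0.2 s.
At the end, for the whole second after the job is handed in: Adapter flat on the deck in the collar (4 mm off centre, 3 mm off the deck, 0.06 rad tilt at most); bottle on the adapter's floor (7 mm off centre, underside under 8 mm above the deck, 0.1 rad); dispenser on the bay's floor (7 mm off centre, 4 mm, 0.1 rad); all at rest (all of step 2 and all of step 3 and linear speed of each of adapter, bottle, dispenser below 0.02 m/s); the robot touches nothing.
It fails at once if the adapter, the bottle or the dispenser is dropped (falls freely by more than about 13 mm) ((contact force between the fingers and adapter below 0.05 N and linear speed of adapter above 0.5 m/s) or (contact force between the fingers and bottle below 0.05 N and linear speed of bottle above 0.5 m/s) or (contact force between the fingers and dispenser below 0.05 N and linear speed of dispenser above 0.5 m/s)).
It fails at once if the bottle or the dispenser is tipped over (angle between any of bottle, dispenser's own z axis and vertical above 0.8 rad).
It fails at once if a bystander is moved by more than 3 cm (distance of any of dye_bottle, buffer_bottle from where it was at the start of the episode above 0.03 m).
It also fails if it takes over 72 s, if anything falls off the work surface, if the arm or the gripper's body presses on something with over 40 N, if the wrist force passes 120 N, or if a joint passes its speed limit or range.

## Working session

There is one attempt and no reset: what is moved stays moved. The work goes in short steps, Python scripts to look and compute and a shell command to move; the robot and the scene stay as the last step left them, time stands still between calls to the robot, and variables do not carry over. Pictures are saved under pics/ and viewed, at most 10 in all, crops included, and the job is handed in when it is done.

```bash
mkdir -p pics; ls; cat > h.py <<'E'
import numpy as np, cv2
from bench import ctrl
def cap(n):
    d=ctrl.get_image(n); d['f']=240/np.tan(np.radians(d['fov_y'])/2)
    d['R']=cv2.Rodrigues(np.array(d['rvec'],float))[0]; d['t']=np.array(d['tvec'],float).ravel(); return d
def cloud(d):
    v,u=np.mgrid[:480,:640]; z=d['depth']
    c=np.stack([(u-d['cx'])/d['f']*z,(v-d['cy'])/d['f']*z,z],-1)
    w=(c-d['t'])@d['R']; w[z<=0]=np.nan; return w
def ray(d,u,v,h):
    r=d['R'].T@np.array([(u-d['cx'])/d['f'],(v-d['cy'])/d['f'],1.]); o=-d['R'].T@d['t']
    return o+r*(h-o[2])/r[2]
E
python3 - <<'E'
from h import *
for n in('scene','top'):
    d=cap(n); cv2.imwrite(f'pics/{n}0.png',d['image'][...,::-1]); np.savez(f'{n}0.npz',**{k:v for k,v in d.items()})
    print(n,d['f'],-d['R'].T@d['t'],d['R'].round(2).tolist(),(d['depth']>0).mean(), [k for k in d])
s=ctrl.get_state();print(s['position'],s['tool_rot'],s['time'])
print(cv2.Rodrigues(np.array(s['tool_rot'],float))[0].round(3))
E
```

```text
pics
scene 515.4723142831119 [ 1.5403036  -0.14129528  0.70484907] [[0.13, 0.99, 0.01], [0.54, -0.06, -0.84], [-0.83, 0.12, -0.54]] 0.996103515625 ['image', 'depth', 'fov_y', 'cx', 'cy', 'rvec', 'tvec', 'f', 'R', 't']
top 568.4563081142788 [0.29061228 0.00485094 1.64830478] [[-0.02, -1.0, -0.0], [-0.99, 0.02, -0.12], [0.12, 0.0, -0.99]] 0.9960091145833333 ['image', 'depth', 'fov_y', 'cx', 'cy', 'rvec', 'tvec', 'f', 'R', 't']
[ 0.28583965 -0.58321739  0.22158606] [-3.05874122e+00 -7.09496341e-01  8.10753023e-04] 0.1
[[ 0.898  0.44  -0.001]
 [ 0.44  -0.898  0.001]
 [-0.    -0.002 -1.   ]]
```

View pics/top0.png

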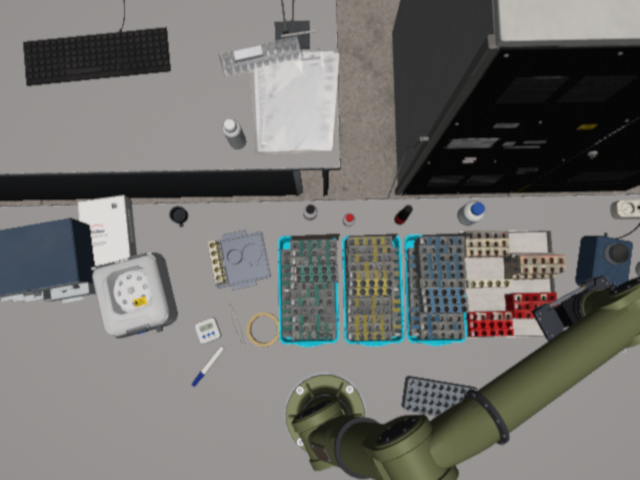

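View pics/scene0.png

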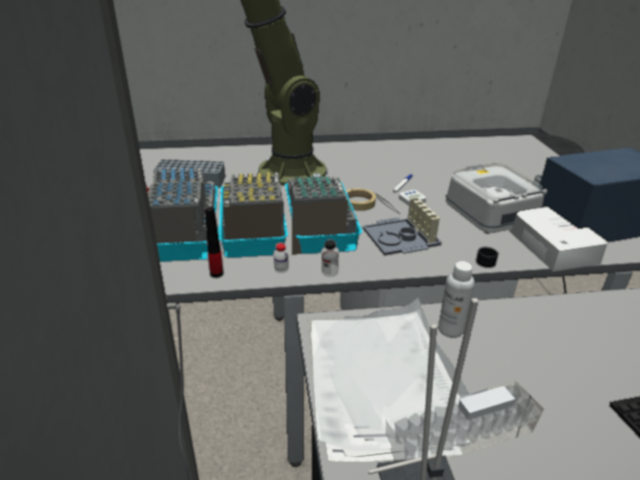

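Top view: adapter (179,215), tray (240,260) with the rack at its left, dye bottle (310,212), smallest bottle with red cap (349,219), dispenser (404,214), buffer bottle (474,212). The scene view agrees with this. Next I measure and zoom in.

```bash
cat > m.py <<'E'
from h import *
T=dict(np.load('top0.npz'));S=dict(np.load('scene0.npz'))
t=T['image'];s=S['image']
def crop(i,x,y,w,h,k): return cv2.resize(i[y:y+h,x:x+w],(int(w*k),int(h*k)),interpolation=cv2.INTER_CUBIC)
a=crop(t,195,220,90,75,5); b=crop(t,159,195,40,40,7.5); c=crop(s,465,235,45,40,7); e=crop(s,355,190,95,70,4.2)
o=np.zeros((600,800,3),np.uint8)
for im,x,y in((a,0,0),(b,455,0),(c,455,305),(e,0,380)):
    im=im[:600-y,:800-x]; o[y:y+im.shape[0],x:x+im.shape[1]]=im
cv2.imwrite('pics/crop0.png',np.clip(o[...,::-1].astype(int)*1.6,0,255).astype(np.uint8))
wt,ws=cloud(T),cloud(S)
def obj(w,x,y,r,zmin,zmax,nm):
    m=(np.hypot(w[...,0]-x,w[...,1]-y)<r)&(w[...,2]>zmin)&(w[...,2]<zmax); p=w[m]
    if len(p)>8:
        q=p[:,:2].astype(np.float32); print(nm,len(p),'mean',p.mean(0).round(4),'circ',[np.round(k,4) for k in cv2.minEnclosingCircle(q)],'zmax',p[:,2].max().round(4))
for nm,u,v,h in(('adapter',179,215,.03),('dye',310,212,.08),('bottle',349,219,.065),('disp',408,210,.17),('buffer',474,212,.12),('tray',240,260,.01)):
    p=ray(T,u,v,h);print(nm,p.round(3))
    for n,w in(('top',wt),('scene',ws)): obj(w,p[0],p[1],.045,.02,.2,n)
E
python3 m.py
```

```text
adapter [0.571 0.412 0.03 ]
top 111 mean [0.5742 0.4167 0.0301] circ [array([0.575 , 0.4166]), np.float64(0.0255)] zmax 0.042
scene 215 mean [0.5777 0.4113 0.0274] circ [array([0.5762, 0.4142]), np.float64(0.0275)] zmax 0.0346
dye [0.563 0.033 0.08 ]
top 179 mean [0.5677 0.0344 0.0659] circ [array([0.5724, 0.0346]), np.float64(0.0207)] zmax 0.094
scene 465 mean [0.5842 0.028  0.0547] circ [array([0.576, 0.03 ]), np.float64(0.0205)] zmax 0.0872
bottle [ 0.543 -0.076  0.065]
top 126 mean [ 0.5447 -0.0751  0.0549] circ [array([ 0.5314, -0.0729]), np.float64(0.0326)] zmax 0.079
scene 303 mean [ 0.5566 -0.0816  0.047 ] circ [array([ 0.5346, -0.0789]), np.float64(0.036)] zmax 0.0709
disp [ 0.547 -0.227  0.17 ]
top 212 mean [ 0.5458 -0.2213  0.118 ] circ [array([ 0.5508, -0.2253]), np.float64(0.0166)] zmax 0.1793
scene 846 mean [ 0.5621 -0.2299  0.0993] circ [array([ 0.5571, -0.2309]), np.float64(0.0173)] zmax 0.177
buffer [ 0.547 -0.414  0.12 ]
top 509 mean [ 0.5508 -0.4148  0.0893] circ [array([ 0.5458, -0.4157]), np.float64(0.0445)] zmax 0.1345
tray [0.439 0.239 0.01 ]
top 59 mean [0.4515 0.2531 0.0268] circ [array([0.446 , 0.2417]), np.float64(0.0376)] zmax 0.0361
scene 122 mean [0.4475 0.2575 0.0284] circ [array([0.4452, 0.2582]), np.float64(0.0344)] zmax 0.0768
```

View pics/crop0.png

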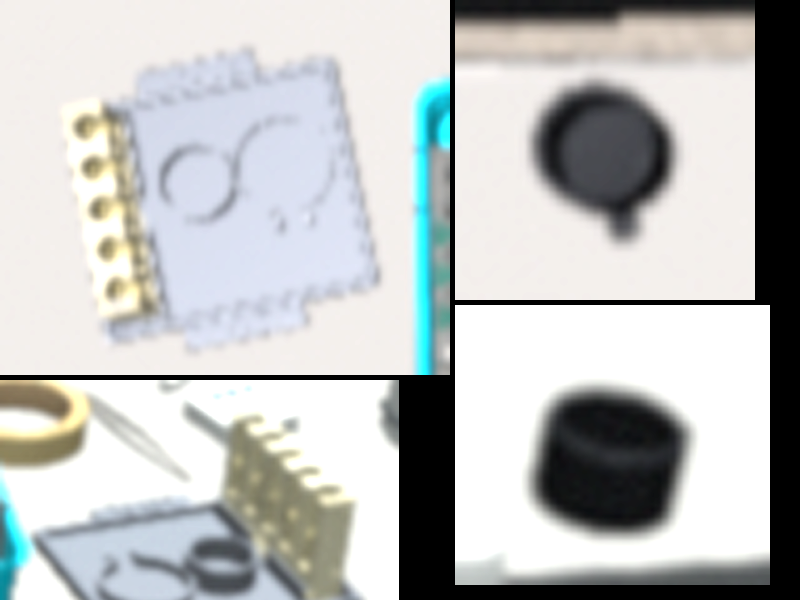

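Crop: tray is yawed about 10°. The collar centre is at full-frame (252,253.6), the bay at (234.6,256.4), and the cheeks are below the collar. The adapter's key points image-down, at about (181,225). One more measurement to refine these.

```bash
cat >> h.py <<'E'
def go(x,y,z,yaw=None,tilt=None):
    "tool-frame shift mm / turn deg for tool-down target; yaw = world angle (deg) of tool y (mod 180)"
    s=ctrl.get_state(); R=cv2.Rodrigues(np.array(s['tool_rot'],float))[0]; p=np.array(s['position'])
    sh=R.T@(np.array([x,y,z])-p)*1000; out=[sh.round(1).tolist()]
    if yaw is not None:
        b=None
        for k in(0,180):
            a=np.radians(yaw+k); yy=np.array([np.cos(a),np.sin(a),0]); zz=np.array([0,0,-1.])
            Q=np.stack([np.cross(yy,zz),yy,zz],1); rv=np.degrees(cv2.Rodrigues(R.T@Q)[0].ravel())
            if b is None or np.linalg.norm(rv)<np.linalg.norm(b): b=rv
        out.append(b.round(1).tolist())
    print(out, 'pos',p.round(4),'t',round(s['time'],2)); return out
E
cat > m2.py <<'E'
from h import *
T=dict(np.load('top0.npz'));S=dict(np.load('scene0.npz'));wt,ws=cloud(T),cloud(S)
def c2(x,y,h): return ray(T,195+(x+.5)/5-.5,220+(y+.5)/5-.5,h)
bay=c2(198,182,.026);pk=c2(286,168,.016);print('bay',bay.round(4),'pk',pk.round(4),'d',np.linalg.norm((bay-pk)[:2]))
def ang(a,b): d=b-a; return np.degrees(np.arctan2(d[1],d[0])).round(2)
print('rack ang',ang(c2(117,290,.081),c2(88,127,.081)),'edge',ang(c2(378,285,.014),c2(335,58,.014)),'lug',ang(c2(248,332,.014),c2(195,65,.014)),'pk-bay',ang(pk,bay)-90)
print('rackc',((c2(117,290,.081)+c2(88,127,.081))/2).round(4), 'edgec',((c2(378,285,.014)+c2(335,58,.014))/2).round(4))
# scene rings
def cs(x,y,h): return ray(S,355+(x+.5)/4.2-.5,190+(y-380+.5)/4.2-.5,h)
print('bay scene',cs(222,556,.026).round(4))
# dark masks, adapter
def mask(d,x,y,r,f):
    m=np.zeros((480,640),np.uint8); m[y-r:y+r,x-r:x+r]=f(d['image'][y-r:y+r,x-r:x+r].astype(int)); return m
g=mask(T,180,217,14,lambda i:(i.max(-1)<75).astype(np.uint8)); 
g2=cv2.morphologyEx(g,cv2.MORPH_OPEN,np.ones((5,5),np.uint8))
for n,m in(('full',g),('open',g2)):
    v,u=np.nonzero(m); (cx,cy),r=cv2.minEnclosingCircle(np.stack([u,v],1).astype(np.float32)); print(n,len(u),u.mean(),v.mean(),cx,cy,r)
    print(u.min(),u.max(),v.min(),v.max())
v,u=np.nonzero(g); k=v>=223
ad=ray(T,u[~k].mean(),v[~k].mean(),.02); key=ray(T,u[k].mean(),v[k].mean(),.004)
print('adapter top',ad.round(4),'key',key.round(4),'ang -x',ang(ad,key))
p=ray(T,178.7,214.6,.032);print('rim top',p.round(4),ang(p,key))
gs=mask(S,487,257,17,lambda i:(i.max(-1)<75).astype(np.uint8)); v,u=np.nonzero(gs);print('scene adp',len(u),u.mean(),v.mean(),ray(S,u.mean(),v.mean(),.018).round(4), u.min(),u.max(),v.min(),v.max())
# bins
m=(wt[...,2]>.03)&(wt[...,0]<.56)&(wt[...,0]>.25)
for lo,hi in((.02,.17),(-.1,.02),(-.13,-.04),(-.28,-.16),(-.4,-.28)):
    for n,w in(('t',wt),('s',ws)):
        for z0 in(.02,.06,.1,.14):
            q=w[(w[...,1]>lo)&(w[...,1]<hi)&(w[...,2]>z0)&(w[...,2]<.17)&(w[...,0]<.52)&(w[...,0]>.3)]
            if len(q): print(lo,hi,n,z0,'xmax',np.percentile(q[:,0],[90,99]).round(3),'zmax',np.percentile(q[:,2],99).round(3),end=' | ')
    print()
E
python3 m2.py
python3 - <<'E'
from h import *
T=dict(np.load('top0.npz'));S=dict(np.load('scene0.npz'));ws=cloud(S)
for n,x,y,r,z0,z1 in(('bottle body',.545,-.077,.03,.012,.042),('bottle cap',.545,-.077,.03,.056,.08),('disp lo',.555,-.229,.025,.02,.09),('disp hi',.555,-.229,.025,.09,.18),('disp top',.555,-.229,.025,.168,.2),('adp',.575,.414,.035,.01,.04)):
    p=ws[(np.hypot(ws[...,0]-x,ws[...,1]-y)<r)&(ws[...,2]>z0)&(ws[...,2]<z1)]
    print(n,len(p),p.mean(0).round(4),'y',np.percentile(p[:,1],[1,99]).round(4),'x',np.percentile(p[:,0],[2,98]).round(4))
E
```

```text
bay [0.4489 0.2537 0.026 ] pk [0.4569 0.2044 0.016 ] d 0.04993431170283168
rack ang 10.15 edge 10.16 lug 10.99 pk-bay 9.269999999999996
rackc [0.4301 0.2982 0.081 ] edgec [0.4546 0.164  0.014 ]
bay scene [0.456  0.2505 0.026 ]
full 239 178.5732217573222 214.9163179916318 178.0 216.0 9.848958015441895
170 187 207 225
open 229 178.4759825327511 214.5240174672489 178.5 214.5 8.860122680664062
170 187 207 222
adapter top [0.5738 0.4163 0.02  ] key [0.5486 0.4132 0.004 ] ang -x -173.11
rim top [0.5715 0.4126 0.032 ] 178.4
scene adp 342 486.906432748538 257.3567251461988 [0.5806 0.4115 0.018 ] 476 503 248 273
0.02 0.17 t 0.02 xmax [0.473 0.497] zmax 0.157 | 0.02 0.17 t 0.06 xmax [0.47  0.492] zmax 0.157 | 0.02 0.17 t 0.1 xmax [0.475 0.492] zmax 0.158 | 0.02 0.17 t 0.14 xmax [0.472 0.491] zmax 0.158 | 0.02 0.17 s 0.02 xmax [0.497 0.503] zmax 0.153 | 0.02 0.17 s 0.06 xmax [0.494 0.496] zmax 0.154 | 0.02 0.17 s 0.1 xmax [0.493 0.496] zmax 0.154 | 0.02 0.17 s 0.14 xmax [0.482 0.494] zmax 0.154 | 
-0.1 0.02 t 0.02 xmax [0.474 0.494] zmax 0.157 | -0.1 0.02 t 0.06 xmax [0.474 0.494] zmax 0.158 | 
[... 1258 characters left out ...]
.4 -0.28 t 0.14 xmax [0.465 0.479] zmax 0.158 | -0.4 -0.28 s 0.02 xmax [0.492 0.498] zmax 0.154 | -0.4 -0.28 s 0.06 xmax [0.49  0.493] zmax 0.154 | -0.4 -0.28 s 0.1 xmax [0.489 0.492] zmax 0.154 | -0.4 -0.28 s 0.14 xmax [0.481 0.49 ] zmax 0.154 | 
bottle body 150 [ 0.5622 -0.0823  0.0276] y [-0.0981 -0.0664] x [0.5495 0.5678]
bottle cap 79 [ 0.5537 -0.0811  0.0654] y [-0.091  -0.0699] x [0.5412 0.5617]
disp lo 380 [ 0.5636 -0.2297  0.0555] y [-0.2467 -0.2148] x [0.5535 0.57  ]
disp hi 466 [ 0.5608 -0.2301  0.1351] y [-0.2439 -0.2173] x [0.5495 0.568 ]
disp top 71 [ 0.5564 -0.2304  0.1735] y [-0.2413 -0.2201] x [0.5439 0.5651]
adp 330 [0.578  0.4109 0.0232] y [0.3879 0.4342] x [0.5526 0.6   ]
```

```bash
python3 - <<'E'
from h import *
go(.58,-.25,.27,-30)
E
```

```text
[[410.8, -169.8, -48.2], [-0.1, -0.0, -33.9]] pos [ 0.2858 -0.5832  0.2216] t 0.1
```

```bash
python3 -m jog '[[[100,-42,-48,0,0,-8,87],[200,-84,-48,0,0,-16,87],[411,-170,-48,0,0,-34,87],[411,-170,-48,0,0,-34,87],[411,-170,-48,0,0,-34,87],[411,-170,-48,0,0,-34,87],[411,-170,-48,0,0,-34,87],[411,-170,-48,0,0,-34,87],[411,-170,-48,0,0,-34,87],[411,-170,-48,0,0,-34,87]]]'; python3 - <<'E'
from h import *
go(.574,.4125,.15,18)
E
```

```text
time: 1.1
position: [0.5852, -0.2402, 0.2704]
tool_rot: [-2.705, -1.59, -0.008]
ft_force: [-0.1, 0.2, -0.3]
grip_width: 0.997
grip_force: 0.0
[[564.0, -327.2, 124.1], [0.1, -0.4, -47.1]] pos [ 0.5852 -0.2402  0.2704] t 1.1
```

```bash
python3 -m jog '[[[564,-327,20,0,0,-47,87],[564,-327,20,0,0,-47,87],[564,-327,20,0,0,-47,87],[564,-327,20,0,0,-47,87],[564,-327,20,0,0,-47,87],[564,-327,20,0,0,-47,87],[564,-327,20,0,0,-47,87],[564,-327,20,0,0,-47,87],[564,-327,20,0,0,-47,87],[564,-327,20,0,0,-47,87]]]'; python3 - <<'E'
from h import *
go(.574,.4125,.11,18)
E
```

```text
time: 2.1
position: [0.5781, 0.2509, 0.2548]
tool_rot: [1.867, 2.526, -0.001]
ft_force: [1.1, -0.7, 0.0]
grip_width: 1.001
grip_force: 0.0
[[155.8, 43.6, 144.7], [-0.0, 0.0, -0.9]] pos [0.5781 0.2509 0.2548] t 2.1
```

```bash
python3 -m jog '[[[156,43,100,0,0,-1,87],[156,43,145,0,0,-1,87],[156,43,145,0,0,-1,87],[156,43,145,0,0,-1,87],[156,43,145,0,0,-1,87],[156,43,145,0,0,-1,87],[156,43,145,0,0,-1,87]]]'; python3 - <<'E'
from h import *
go(.574,.4125,.011,18)
for n in('scene','top'):
    d=cap(n); i=d['image']
    i=i[200:310,430:550] if n=='scene' else i[170:270,130:240]
    i=cv2.resize(i,(400,int(400*i.shape[0]/i.shape[1])),interpolation=cv2.INTER_CUBIC); 
    globals()[n]=i[:363]
cv2.imwrite('pics/a1.png',np.clip(np.hstack([scene,top])[...,::-1].astype(float)*1.6,0,255).astype(np.uint8))
E
```

```text
time: 2.8
position: [0.5746, 0.4103, 0.1109]
tool_rot: [1.844, 2.542, -0.0]
ft_force: [-0.5, -0.7, 1.0]
grip_width: 1.0
grip_force: 0.0
[[2.4, 0.1, 99.9], [0.0, 0.1, 0.1]] pos [0.5746 0.4103 0.1109] t 2.8
```

View pics/a1.png

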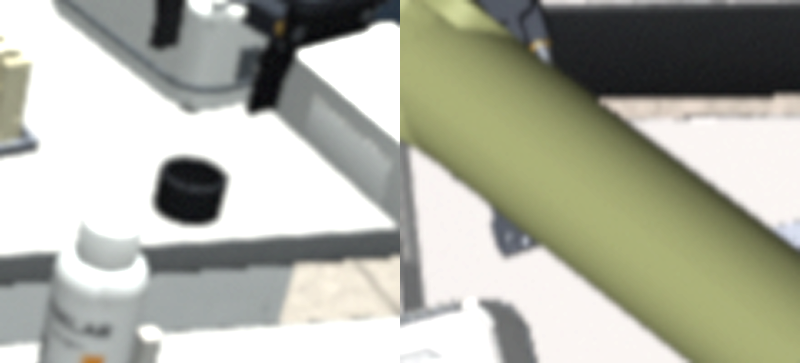

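```bash
python3 -m jog '[[[2,0,40,0,0,0,87],[2,0,75,0,0,0,87],[2,0,92,0,0,0,87],[2,0,98,0,0,0,87],[2,0,98,0,0,0,87],[2,0,98,0,0,0,87]]]' 12; python3 -m jog '[[[0,0,0,0,0,0,60],[0,0,0,0,0,0,40],[0,0,0,0,0,0,40],[0,0,0,0,0,0,40],[0,0,0,0,0,0,40],[0,0,0,0,0,0,40],[0,0,0,0,0,0,40]]]' 12;  python3 - <<'E'
from h import *
d=cap('scene'); i=d['image'][200:310,430:550]
cv2.imwrite('pics/a2.png',np.clip(cv2.resize(i,(600,550),interpolation=cv2.INTER_CUBIC)[...,::-1].astype(float)*2,0,255).astype(np.uint8))
E
```

```text
time: 3.5
position: [0.5742, 0.414, 0.0145]
tool_rot: [1.844, 2.542, 0.005]
ft_force: [-0.5, -0.0, 0.4]
grip_width: 0.998
grip_force: 0.0
time: 4.2
position: [0.573, 0.4134, 0.0122]
tool_rot: [1.844, 2.543, 0.0]
ft_force: [-0.1, 0.6, 0.4]
grip_width: 0.56
grip_force: 12.0
```

View pics/a2.png

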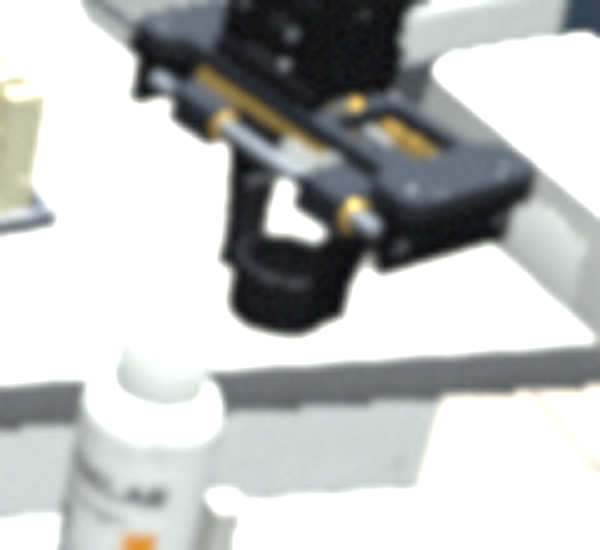

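Scene view: the adapter is held between the fingers near (290,280), and the opening of 48.7 mm matches its diameter. Next I compare the tray position in the two cameras and plan the carry.

```bash
python3 - <<'E'
from h import *
T=dict(np.load('top0.npz'));S=dict(np.load('scene0.npz'))
for n,D in(('top',T),('scene',S)):
    w=cloud(D); i=D['image'].astype(int)
    cream=(i[...,0]-i[...,2]>25)&(np.abs(w[...,0]-.43)<.09)&(np.abs(w[...,1]-.298)<.05)&(w[...,2]>.02)
    p=w[cream]; print(n,len(p),'all',p.mean(0).round(4),'z99',np.percentile(p[:,2],98).round(4))
    q=p[p[:,2]>.073]; 
    if len(q)>20:
        r=cv2.minAreaRect((q[:,:2]*1000).astype(np.float32)); print('top part',len(q),q.mean(0).round(4),r)
    # tray footprint: lip/deck points bluish
    b=(np.abs(w[...,0]-.44)<.12)&(np.abs(w[...,1]-.24)<.12)&(w[...,2]>.004)&(w[...,2]<.03)&(i[...,2]-i[...,0]>3)&(i[...,0]<165)
    p=w[b]; r=cv2.minAreaRect((p[:,:2]*1000).astype(np.float32)); print('tray',len(p),p.mean(0).round(4),r)
    v,u=np.nonzero(b); print(u.min(),u.max(),v.min(),v.max(), i[260,240] if n=='top' else i[232,385])
go(.573,.4134,.11,18); go(.4572,.2048,.11,30)
E
```

```text
top 252 all [0.4321 0.2988 0.0629] z99 0.0875
top part 125 [0.4303 0.2979 0.0812] ((430.447509765625, 298.2937316894531), (115.51888275146484, 20.82822036743164), 10.150548934936523)
tray 2103 [0.4422 0.2283 0.0111] ((439.7648620605469, 218.73117065429688), (175.15704345703125, 171.64720153808594), 88.20086669921875)
216 278 230 289 [ 95  97 104]
scene 17 all [0.4676 0.2998 0.0739] z99 0.0827
tray 1644 [0.4503 0.2251 0.0117] ((449.1381530761719, 223.99703979492188), (171.35818481445312, 155.80783081054688), 25.07769012451172)
362 440 217 254 [116 122 130]
[[0.1, -0.0, -97.8], [0.0, -0.0, 0.1]] pos [0.573  0.4134 0.0122] t 4.25
[[-162.2, -174.9, -97.8], [0.0, 0.0, -11.9]] pos [0.573  0.4134 0.0122] t 4.25
```

```bash
python3 -m jog '[[[0,0,-20,0,0,0,40],[0,0,-55,0,0,0,40],[0,0,-95,0,0,0,40],[0,0,-98,0,0,0,40]]]' 12
```

```text
time: 4.65
position: [0.5754, 0.4164, 0.1184]
tool_rot: [1.842, 2.541, 0.017]
ft_force: [0.5, 0.3, -0.3]
grip_width: 0.561
grip_force: 12.0
```

```bash
python3 - <<'E'
from h import *
T=dict(np.load('top0.npz')); g=T['image'].astype(float).mean(-1)
x0,y0=162,200;K=8
G=cv2.resize(g[y0:y0+32,x0:x0+34],None,fx=K,fy=K,interpolation=cv2.INTER_CUBIC)
bg=g[230:236,165:175].mean(); dk=np.percentile(g[207:222,172:186],5); th=(bg+dk)/2; print(bg,dk)
m=(G<th).astype(np.uint8); m[:24]=0
n,l,st,c=cv2.connectedComponentsWithStats(m); k=l[(215-y0)*K,(178-x0)*K] or 1+np.argmax(st[1:,4]); m=(l==k)
v,u=np.nonzero(m); U=(u+.5)/K-.5+x0; V=(v+.5)/K-.5+y0
print('ext',U.min(),U.max(),V.min(),V.max())
for r in np.arange(206,230,1.):
    s=np.abs(V-r)<.07
    if s.any(): print(r,U[s].min().round(2),U[s].max().round(2),end=' | ')
P=lambda X:(lambda c:(T['f']*c[0]/c[2]+T['cx'],T['f']*c[1]/c[2]+T['cy']))(T['R']@np.array(X)+T['t'])
print()
a=np.linspace(0,2*np.pi,73)
for C in((.575,.4165),(.574,.4125),(.5715,.4126)):
    q=np.array([P([C[0]+.0245*np.cos(t),C[1]+.0245*np.sin(t),z]) for z in(0,.032) for t in a]); print(C,q.min(0).round(2),q.max(0).round(2),'ctr0',np.round(P([*C,0]),2),'ctr32',np.round(P([*C,.032]),2))
    for yw in(-5,0,5,10): 
        t=np.radians(yw);print(yw,[np.round(P([C[0]-r*np.cos(t),C[1]-r*np.sin(t),.003]),2).tolist() for r in(.028,.0335)])
E
```

```text
150.15000000000003 19.816666666666666
ext 169.1875 187.4375 205.9375 226.0625
206.0 176.06 178.44 | 207.0 173.19 181.81 | 208.0 172.06 183.06 | 209.0 171.06 184.31 | 210.0 170.19 185.31 | 211.0 169.94 186.31 | 212.0 169.56 186.94 | 213.0 169.19 187.19 | 214.0 169.19 187.44 | 215.0 169.19 187.44 | 216.0 169.44 187.44 | 217.0 169.81 187.19 | 218.0 170.31 187.06 | 219.0 171.06 186.69 | 220.0 172.06 185.81 | 221.0 173.44 184.94 | 222.0 175.31 183.44 | 223.0 177.94 182.69 | 224.0 179.06 182.56 | 225.0 179.44 182.44 | 226.0 180.06 181.69 | 
(0.575, 0.4165) [168.86 205.05] [188.44 223.5 ] ctr0 [180.11 215.25] ctr32 [177.36 213.42]
-5 [[178.93, 224.5], [178.75, 226.36]]
0 [[179.76, 224.52], [179.74, 226.38]]
5 [[180.59, 224.47], [180.74, 226.32]]
10 [[181.42, 224.35], [181.73, 226.17]]
(0.574, 0.4125) [170.24 205.37] [189.8 223.8] ctr0 [181.47 215.56] ctr32 [178.74 213.73]
-5 [[180.29, 224.81], [180.11, 226.67]]
0 [[181.12, 224.83], [181.11, 226.69]]
5 [[181.96, 224.78], [182.1, 226.63]]
10 [[182.78, 224.66], [183.09, 226.48]]
(0.5715, 0.4126) [170.2  206.22] [189.76 224.65] ctr0 [181.42 216.4 ] ctr32 [178.7  214.59]
-5 [[180.25, 225.66], [180.07, 227.52]]
0 [[181.08, 225.68], [181.06, 227.54]]
5 [[181.91, 225.63], [182.06, 227.47]]
10 [[182.74, 225.5], [183.05, 227.32]]
```

```bash
python3 -m jog '[[[0,0,-80,0,0,-70,40],[-96,150,-150,0,0,-70,40],[-146,81,-190,0,0,-70,40],[-146,81,-190,0,0,-70,40],[-146,81,-190,0,0,-70,40],[-146,81,-190,0,0,-70,40],[-146,81,-190,0,0,-70,40],[-146,81,-190,0,0,-70,40],[-146,81,-190,0,0,-70,40]]]' 12; python3 -m jog '[[[0,0,0,0,0,-70,40],[0,0,0,0,0,-70,40],[0,0,0,0,0,-70,40],[0,0,0,0,0,-70,40],[0,0,0,0,0,-70,40],[0,0,0,0,0,-70,40],[0,0,0,0,0,-70,40],[0,0,0,0,0,-70,40],[0,0,0,0,0,-70,40]]]' 12
python3 - <<'E'
from h import *
s=ctrl.get_state(); R=cv2.Rodrigues(np.array(s['tool_rot'],float))[0]; p=np.array(s['position'])
print(np.degrees(np.arctan2(R[1,1],R[0,1])),s['joint_positions'])
d=cap('scene'); np.savez('s1.npz',**d)
c=d['R']@p+d['t']; u,v=d['f']*c[0]/c[2]+d['cx'],d['f']*c[1]/c[2]+d['cy']; print('tcp px',u,v)
u0,v0=int(u)-40,int(v)-35; i=d['image'][v0:v0+75,u0:u0+80]; print(u0,v0)
cv2.imwrite('pics/a3.png',np.clip(cv2.resize(i,None,fx=8,fy=8,interpolation=cv2.INTER_CUBIC)[...,::-1].astype(float)*2.2,0,255).astype(np.uint8))
E
```

```text
time: 5.55
position: [0.6952, 0.2996, 0.3009]
tool_rot: [-0.05, -3.141, -0.001]
ft_force: [0.2, 0.2, -1.2]
grip_width: 0.559
grip_force: 12.0
time: 6.45
position: [0.695, 0.2999, 0.3003]
tool_rot: [1.758, -2.603, -0.0]
ft_force: [-0.8, 0.2, 0.0]
grip_width: 0.558
grip_force: 12.0
158.0832172296572 [ 0.0766868   0.75691028 -1.10064018  0.95301511  0.66963452  1.73930187
  2.00689185]
tcp px 484.5281936542062 170.95255581967308
444 135
```

View pics/a3.png

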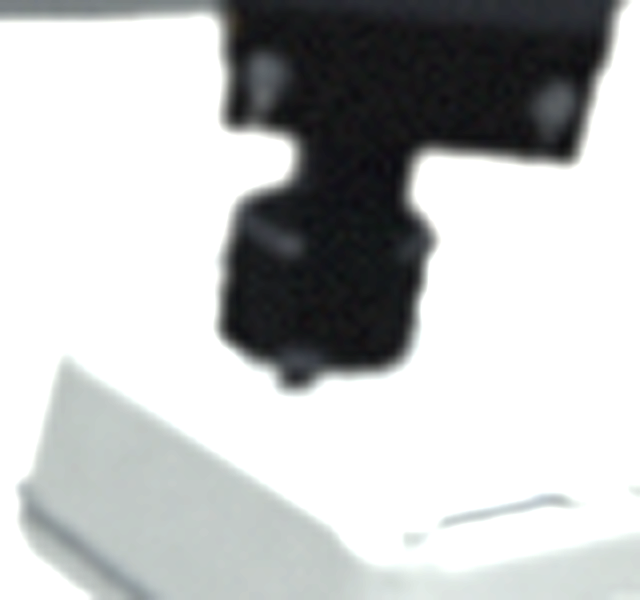

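```bash
python3 - <<'E'
from h import *
D=dict(np.load('s1.npz')); o=-D['R'].T@D['t']
px=lambda x,y:(444+(x+.5)/8-.5,135+(y+.5)/8-.5)
az=lambda p:np.arctan2(*(p-o)[[1,0]])
tcp=np.array([.695,.2999])
for zl in (.29,.295):
    L=ray(D,*px(222,328),zl);Rr=ray(D,*px(409,343),zl); a=(az(L)+az(Rr))/2; half=(az(L)-az(Rr))/2
    a0=np.arctan2(tcp[1]-o[1],tcp[0]-o[0]); dist=.0245/abs(np.sin(half)); C=o[:2]+np.array([np.cos(a),np.sin(a)])*np.hypot(*(tcp-o[:2]))
    print('tcp az off mm',(a%(2*np.pi)-a0%(2*np.pi))*np.hypot(*(tcp-o[:2]))*1000,'dist',dist,np.hypot(*(tcp-o[:2])),'C',C)
    for kx,ky,kz in((297,388,.288),(297,376,.2915)):
        k=ray(D,*px(kx,ky),kz); dv=k[:2]-C; print('key',k.round(4),'r',np.hypot(*dv),'ang',np.degrees(np.arctan2(dv[1],dv[0])))
        # lateral solve
        n=np.array([-np.sin(a),np.cos(a)]); lat=(k[:2]-C)@n; print(' lat',lat, 'ang by lateral',np.degrees(a)-180*0+180-np.degrees(np.arcsin(lat/.0325)))
go(.458,.2035,.10,30)
E
```

```text
tcp az off mm 0.8005033676494784 dist 1.100804625991488 0.9535153162598039 C [0.6946299  0.29919019]
key [0.7201 0.2842 0.288 ] r 0.029565280952369436 ang -30.423603787095537
 lat 0.0015009378343843443 ang by lateral 329.8393610836361
key [0.7209 0.2832 0.2915] r 0.030772657553560047 ang -31.31712458338758
 lat 0.0020413003031758154 ang by lateral 328.88530181153254
tcp az off mm 0.8005033676494784 dist 1.100804625991488 0.9535153162598039 C [0.6946299  0.29919019]
key [0.7201 0.2842 0.288 ] r 0.029565280952369436 ang -30.423603787095537
 lat 0.0015009378343843443 ang by lateral 329.8393610836361
key [0.7209 0.2832 0.2915] r 0.030772657553560047 ang -31.31712458338758
 lat 0.0020413003031758154 ang by lateral 328.88530181153254
[[178.2, 183.6, 200.4], [0.0, 0.0, -52.0]] pos [0.6951 0.2999 0.3003] t 6.5
```

Scene close-up: the key is visible at crop (297,375), full frame about (481,182). That puts it 9° from the tool's closing line, which agrees with the top-view estimate. So the tool yaw for seating is about 19.5°.

```bash
python3 -m jog '[[[178,184,100,0,0,75,40],[178,184,100,0,0,75,40],[178,184,100,0,0,75,40],[178,184,100,0,0,75,40],[178,184,100,0,0,75,40],[178,184,100,0,0,75,40],[178,184,100,0,0,75,40],[178,184,100,0,0,75,40],[178,184,100,0,0,75,40],[178,184,100,0,0,75,40]]]' 12; python3 -m jog '[[[0,0,0,0,0,63.5,40],[0,0,0,0,0,63.5,40],[0,0,0,0,0,63.5,40],[0,0,0,0,0,63.5,40],[0,0,0,0,0,63.5,40],[0,0,0,0,0,63.5,40],[0,0,0,0,0,63.5,40],[0,0,0,0,0,63.5,40],[0,0,0,0,0,63.5,40]]]' 12
python3 - <<'E'
from h import *
go(.4575,.2022,.036,19.5)
E
```

```text
time: 7.5
position: [0.4581, 0.2031, 0.2005]
tool_rot: [0.195, 3.134, -0.002]
ft_force: [-0.3, -0.7, -0.6]
grip_width: 0.559
grip_force: 12.0
time: 8.4
position: [0.4581, 0.2034, 0.2002]
tool_rot: [1.81, 2.568, -0.0]
ft_force: [-0.2, -0.2, -0.2]
grip_width: 0.557
grip_force: 12.0
[[-0.9, -0.9, 164.2], [-0.0, 0.0, 0.1]] pos [0.4581 0.2034 0.2002] t 8.4
```

```bash
python3 -m jog '[[[-1,-1,40,0,0,0,40],[-1,-1,80,0,0,0,40],[-1,-1,120,0,0,0,40],[-1,-1,150,0,0,0,40],[-1,-1,164,0,0,0,40],[-1,-1,164,0,0,0,40],[-1,-1,164,0,0,0,40]]]' 12
python3 - <<'E'
from h import *
go(.4575,.2022,.036,19.5)
d=cap('scene'); np.savez('s2.npz',**d)
i=d['image'][195:270,350:450]
cv2.imwrite('pics/a4.png',np.clip(cv2.resize(i,None,fx=7,fy=7,interpolation=cv2.INTER_CUBIC)[...,::-1].astype(float)*1.8,0,255).astype(np.uint8))
E
```

```text
time: 9.1
position: [0.4585, 0.2025, 0.0374]
tool_rot: [1.809, 2.567, 0.002]
ft_force: [0.5, 0.5, -1.0]
grip_width: 0.555
grip_force: 12.0
[[0.0, -1.0, 1.4], [0.1, -0.0, 0.2]] pos [0.4585 0.2025 0.0374] t 9.1
```

View pics/a4.png

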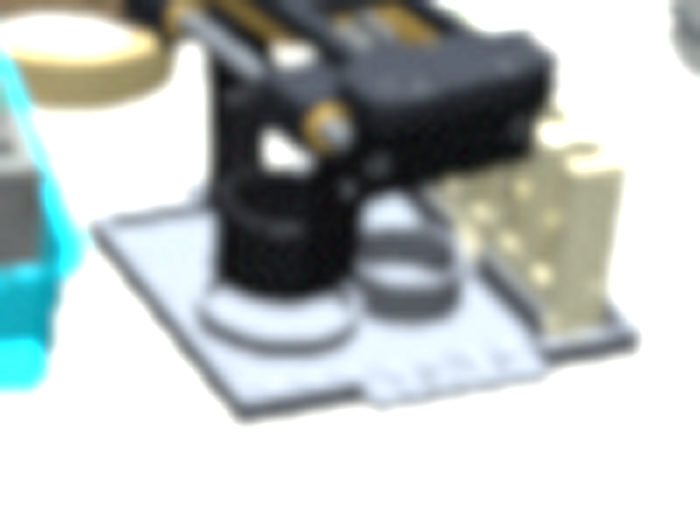

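```bash
python3 - <<'E'
from h import *
D=dict(np.load('s2.npz'));S=dict(np.load('scene0.npz'))
g=cv2.resize(D['image'].mean(-1)[195:270,350:450],None,fx=7,fy=7,interpolation=cv2.INTER_CUBIC)
for c in(270,280,290): print('col',c,[(r,int(g[r,c])) for r in range(270,372,4)])
for r in(240,260,270): print('row',r,[(c,int(g[r,c])) for c in list(range(206,232,3))+list(range(340,372,3))])
for r in(305,312,320): print('row',r,[(c,int(g[r,c])) for c in list(range(184,230,3))+list(range(330,372,3))])
E
```

```text
col 270 [(270, 14), (274, 15), (278, 15), (282, 14), (286, 13), (290, 18), (294, 33), (298, 57), (302, 79), (306, 104), (310, 119), (314, 133), (318, 137), (322, 141), (326, 140), (330, 136), (334, 124), (338, 109), (342, 88), (346, 73), (350, 72), (354, 85), (358, 104), (362, 124), (366, 133), (370, 139)]
col 280 [(270, 14), (274, 13), (278, 12), (282, 11), (286, 12), (290, 17), (294, 28), (298, 50), (302, 71), (306, 98), (310, 115), (314, 130), (318, 136), (322, 140), (326, 140), (330, 137), (334, 125), (338, 111), (342, 90), (346, 75), (350, 72), (354, 84), (358, 103), (362, 123), (366, 132), (370, 139)]
col 290 [(270, 12), (274, 14), (278, 15), (282, 13), (286, 12), (290, 16), (294, 26), (298, 47), (302, 68), (306, 95), (310, 113), (314, 129), (318, 136), (322, 140), (326, 139), (330, 137), (334, 126), (338, 111), (342, 89), (346, 74), (350, 71), (354, 83), (358, 103), (362, 123), (366, 132), (370, 139)]
row 240 [(206, 128), (209, 117), (212, 102), (215, 80), (218, 63), (221, 42), (224, 29), (227, 19), (230, 12), (340, 8), (343, 8), (346, 10), (349, 12), (352, 15), (355, 22), (35
[... 905 characters left out ...]
33), (190, 128), (193, 119), (196, 110), (199, 103), (202, 100), (205, 101), (208, 106), (211, 114), (214, 122), (217, 128), (220, 133), (223, 137), (226, 138), (229, 139), (330, 138), (333, 136), (336, 134), (339, 130), (342, 126), (345, 122), (348, 118), (351, 117), (354, 113), (357, 110), (360, 104), (363, 96), (366, 89), (369, 79)]
row 320 [(184, 126), (187, 129), (190, 128), (193, 120), (196, 111), (199, 99), (202, 89), (205, 84), (208, 83), (211, 87), (214, 95), (217, 103), (220, 112), (223, 119), (226, 123), (229, 128), (330, 140), (333, 137), (336, 136), (339, 132), (342, 127), (345, 122), (348, 116), (351, 113), (354, 111), (357, 112), (360, 113), (363, 114), (366, 113), (369, 110)]
```

```bash
python3 - <<'E'
from h import *
D=dict(np.load('s2.npz'));px=lambda x,y:(350+(x+.5)/7-.5,195+(y+.5)/7-.5)
o=-D['R'].T@D['t']
a=ray(D,*px(284,303),.0252);c=ray(D,*px(279,349),.012)
r=(a-o)[:2];r/=np.hypot(*r)
A=a[:2]+r*.0245;C=c[:2]+r*.0295;print('adapter',A.round(4),'collar',C.round(4),'diff mm',((C-A)*1000).round(2))
b=ray(D,*px(399,320),.012);print('bay front',b.round(4),(b[:2]+r*.0225).round(4))
go(.4575,.2005,.036,19.5)
E
```

```text
adapter [0.4565 0.2065] collar [0.4613 0.205 ] diff mm [ 4.85 -1.55]
bay front [0.4752 0.2442 0.012 ] [0.4538 0.2511]
[[-1.5, -2.1, 1.8], [0.2, 0.0, 0.1]] pos [0.459  0.2026 0.0378] t 9.15
```

```bash
python3 -m jog '[[[-1.8,-0.6,3,0,0,0,40],[-1.8,-0.6,6,0,0,0,40],[-1.8,-0.6,9,0,0,0,40],[-1.8,-0.6,11,0,0,0,40],[-1.8,-0.6,11,0,0,0,40]]]' 12; python3 - <<'E'
from h import *
s=ctrl.get_state();print(np.round(s['ft_force'],1),np.round(s['torque'],2)); go(.459,.2007,.0205,19.5)
E
```

```text
time: 9.65
position: [0.4586, 0.2006, 0.0264]
tool_rot: [1.81, 2.566, 0.002]
ft_force: [-0.8, -0.9, 8.9]
grip_width: 0.563
grip_force: 12.1
[-0.8 -0.9  8.9] [-0.16  0.32  0.03]
[[-0.0, 0.4, 5.9], [0.1, 0.0, 0.1]] pos [0.4586 0.2006 0.0264] t 9.65
```

```bash
python3 -m jog '[[[0,0,-2,0,0,0,40],[1,0.3,-2,0,0,0,40],[1,0.3,-0.5,0,0,0,40],[1,0.3,0,0,0,0,40],[1,0.3,0,0,0,0,40]]]' 12; python3 -c "
from h import *
s=ctrl.get_state();print(np.round(s['ft_force'],1),np.round(s['torque'],2))"
python3 -m jog '[[[0,0,-2,0,0,0,40],[0,0,-2,0,0,3,40],[0,0,-0.5,0,0,3,40],[0,0,0,0,0,3,40],[0,0,0,0,0,3,40]]]' 12; python3 -c "
from h import *
s=ctrl.get_state();print(np.round(s['ft_force'],1),np.round(s['torque'],2))"
```

```text
time: 10.15
position: [0.4578, 0.2015, 0.0261]
tool_rot: [1.811, 2.567, -0.0]
ft_force: [-1.4, -0.1, 10.6]
grip_width: 0.556
grip_force: 12.1
[-1.4 -0.1 10.6] [-0.33  0.63 -0.11]
time: 10.65
position: [0.4576, 0.2016, 0.0258]
tool_rot: [-1.876, -2.52, -0.0]
ft_force: [-2.2, -0.2, 8.0]
grip_width: 0.562
grip_force: 12.1
[-2.2 -0.2  8. ] [-0.16  0.52 -0.1 ]
```

```bash
python3 -m jog '[[[0,0,-2,0,0,0,40],[0.5,-1.4,-2,0,0,0,40],[0.5,-1.4,-0.5,0,0,0,40],[0.5,-1.4,0,0,0,0,40],[0.5,-1.4,0,0,0,0,40]]]' 12; python3 -c "
from h import *
s=ctrl.get_state();print(np.round(s['ft_force'],1),np.round(s['torque'],2))"
python3 -m jog '[[[0,0,-2,0,0,0,40],[0.9,0.4,-2,0,0,0,40],[0.9,0.4,-0.5,0,0,0,40],[0.9,0.4,0,0,0,0,40],[0.9,0.4,0,0,0,0,40]]]' 12; python3 -c "
from h import *
s=ctrl.get_state();print(np.round(s['ft_force'],1),np.round(s['torque'],2))"
```

```text
time: 11.15
position: [0.4566, 0.2009, 0.0262]
tool_rot: [1.877, 2.518, -0.001]
ft_force: [-1.8, -1.8, 11.5]
grip_width: 0.559
grip_force: 12.1
[-1.8 -1.8 11.5] [-0.52  0.57 -0.03]
time: 11.65
position: [0.4565, 0.2017, 0.026]
tool_rot: [1.877, 2.518, -0.002]
ft_force: [-2.7, -2.6, 12.4]
grip_width: 0.56
grip_force: 12.2
[-2.7 -2.6 12.4] [-0.66  0.71 -0.02]
```

```bash
python3 -m jog '[[[0,0,-1,0,0,0,40],[0,0,-1.5,0,0,0,40],[0,0,-1.5,0,0,0,40]]]' 20
python3 - <<'E'
from h import *
s=ctrl.get_state();print(np.round(s['ft_force'],1),np.round(s['torque'],2),s['position'])
A=[cap('scene') for _ in range(4)]; d=A[0]; im=np.mean([a['image'] for a in A],0); np.savez('s3.npz',**{**d,'image':im})
i=im[215:255,370:422]
cv2.imwrite('pics/a5.png',np.clip(cv2.resize(i,None,fx=15,fy=15,interpolation=cv2.INTER_CUBIC)[...,::-1]*1.7,0,255).astype(np.uint8))
E
```

```text
time: 11.95
position: [0.4563, 0.2018, 0.0265]
tool_rot: [1.877, 2.519, -0.0]
ft_force: [0.8, -2.1, 2.5]
grip_width: 0.557
grip_force: 20.0
[ 0.8 -2.1  2.5] [-0.29 -0.15  0.04] [0.45632349 0.2018421  0.02654464]
```

View pics/a5.png

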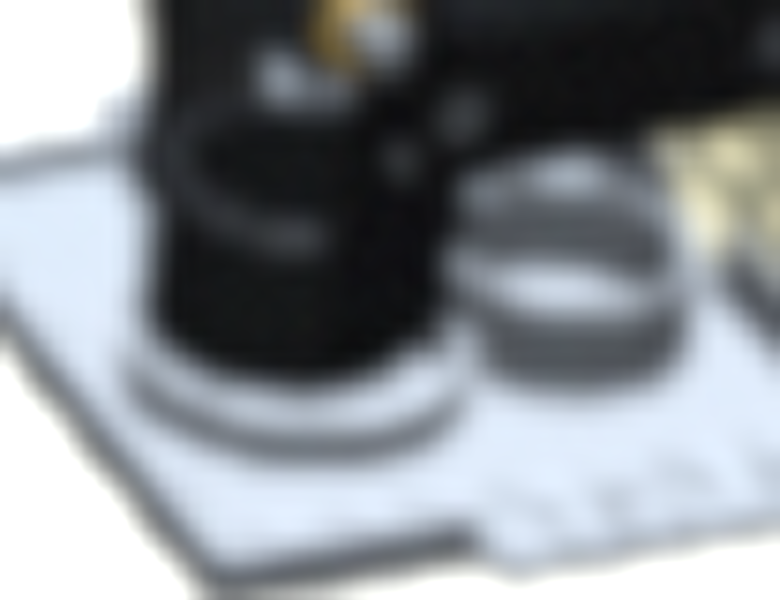

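Picture: the adapter axis is at col 302 and the collar centre at col 299, so it is laterally aligned. The wide white gap in front (rows 370–430) shows the adapter is several mm too far towards -x. I'll move it +x.

```bash
python3 -m jog '[[[0,0,-8,0,0,0,40],[0,0,-8,0,0,0,40],[-2,5.9,-8,0,0,-3,40],[-2,5.9,-8,0,0,-3,40],[-2,5.9,-8,0,0,-3,40],[-2,5.9,-8,0,0,-3,40]]]' 20
python3 - <<'E'
from h import *
s=ctrl.get_state();print(np.round(s['ft_force'],1),np.round(s['torque'],2)); go(.4625,.2015,.026,19.5)
A=[cap('scene') for _ in range(4)]; im=np.mean([a['image'] for a in A],0); d=A[0]; np.savez('s4.npz',**{**d,'image':im})
g=cv2.resize(im.mean(-1)[215:255,370:422],None,fx=15,fy=15,interpolation=cv2.INTER_CUBIC)
for c in(260,300,340): print(c,[int(x) for x in g[280:480:8,c]])
w=np.mean([cloud(a) for a in A],0)
p=w[(np.abs(w[...,0]-.48)<.03)&(np.abs(w[...,1]-.2)<.03)&(d['image'].max(-1)<40)]
for z0 in np.arange(.012,.06,.006):
    q=p[(p[:,2]>z0)&(p[:,2]<z0+.006)]
    if len(q): print(z0.round(3),len(q),'xmax',np.percentile(q[:,0],95).round(4),'y',np.percentile(q[:,1],[2,98]).round(4))
E
```

```text
time: 12.75
position: [0.462, 0.2019, 0.0345]
tool_rot: [-1.811, -2.567, 0.001]
ft_force: [0.3, 0.9, -0.5]
grip_width: 0.557
grip_force: 19.9
[ 0.3  0.9 -0.5] [ 0.02 -0.13 -0.04]
[[-0.5, 0.3, 8.5], [-0.0, -0.0, 0.1]] pos [0.462  0.2019 0.0345] t 12.75
260 [13, 14, 14, 14, 13, 12, 12, 16, 28, 47, 69, 92, 110, 126, 134, 135, 132, 119, 104, 85, 73, 73, 84, 101, 119]
300 [14, 13, 13, 13, 13, 13, 12, 12, 16, 28, 47, 74, 97, 118, 130, 136, 136, 126, 114, 93, 77, 71, 78, 94, 114]
340 [13, 13, 12, 12, 12, 12, 11, 11, 17, 31, 51, 77, 99, 119, 131, 137, 136, 126, 113, 93, 77, 70, 78, 94, 114]
0.024 8 xmax 0.4857 y [0.182  0.2022]
0.03 22 xmax 0.488 y [0.1771 0.1991]
0.036 42 xmax 0.4958 y [0.1785 0.2198]
0.042 40 xmax 0.4954 y [0.1786 0.2196]
0.048 43 xmax 0.4951 y [0.1783 0.2193]
0.054 36 xmax 0.4965 y [0.177  0.2208]
```

```bash
python3 -m jog '[[[0,0,3,0,0,0,40],[0,0,6,0,0,0,40],[0,0,8,0,0,0,40],[0,0,8,0,0,0,40]]]' 20; python3 -c "
from h import *
s=ctrl.get_state();print(np.round(s['torque'],2))"
python3 -m jog '[[[0,0,1,0,0,0,40],[0,0,2,0,0,0,40],[0,0,2,0,0,0,40]]]' 20; python3 -c "
from h import *
s=ctrl.get_state();print(np.round(s['torque'],2))"
```

```text
time: 13.35
position: [0.4622, 0.2019, 0.0265]
tool_rot: [-1.81, -2.567, 0.001]
ft_force: [-0.9, -1.3, 1.3]
grip_width: 0.557
grip_force: 19.9
[-0.06  0.1  -0.03]
time: 13.65
position: [0.4621, 0.2024, 0.0256]
tool_rot: [-1.81, -2.568, 0.001]
ft_force: [-5.6, 0.7, 11.2]
grip_width: 0.559
grip_force: 20.1
[-0.27  1.02  0.  ]
```

```bash
cat > fit.py <<'E'
from h import *
from scipy.optimize import least_squares
def run(D,zb):
    im=D['image'].astype(float).mean(-1) if D['image'].ndim==3 else D['image']
    g=cv2.resize(im[215:255,370:422],None,fx=15,fy=15,interpolation=cv2.INTER_CUBIC)
    A=[];C=[]
    for c in range(140,470,6):
        col=g[:,c]
        r=np.nonzero((col[250:430]<70)&(col[251:431]>=70))[0]
        if len(r) and 175<c<420: A.append((c,250+r[-1]))
        s=col[395:475]; k=np.argmin(s)
        if 3<k<77 and 165<c<430: C.append((c,395+k))
    px=lambda p:(370+(p[0]+.5)/15-.5,215+(p[1]+.5)/15-.5)
    def circ(P,z,r):
        W=np.array([ray(D,*px(p),z)[:2] for p in P])
        f=lambda q:np.hypot(W[:,0]-q[0],W[:,1]-q[1])-r
        s=least_squares(f,[W[:,0].mean()-r,W[:,1].mean()],loss='soft_l1',f_scale=.0005); return s.x, np.abs(s.fun).mean()
    a,ea=circ(A,zb,.0245); c,ec=circ(C,.012,.0295)
    print(len(A),len(C),'adapter',a.round(4),'collar',c.round(4),'res',ea,ec,'c-a mm',((c-a)*1000).round(1)); return A,C
if __name__=='__main__':
    for f,zb in(('s2.npz',.0252),('s3.npz',.0165),('s4.npz',.0225),('s4.npz',.0245)):
        D=dict(np.load(f)); A,C=run(D,zb)
    print(A[::5],C[::5])
E
python3 fit.py
```

```text
41 44 adapter [0.4543 0.2034] collar [0.4608 0.203 ] res 0.00039365783228404014 0.000164513061546593 c-a mm [ 6.4 -0.5]
41 44 adapter [0.4538 0.2013] collar [0.4607 0.2031] res 0.000347374297756333 0.00015577085640257598 c-a mm [6.9 1.7]
41 44 adapter [0.4563 0.2031] collar [0.4607 0.203 ] res 0.0003913562976680641 0.00015179891236677347 c-a mm [ 4.5 -0.1]
41 44 adapter [0.4594 0.2021] collar [0.4607 0.203 ] res 0.00039795781302996274 0.00015179891236677347 c-a mm [1.4 0.9]
[(176, np.int64(323)), (206, np.int64(341)), (236, np.int64(353)), (266, np.int64(362)), (296, np.int64(366)), (326, np.int64(366)), (356, np.int64(364)), (386, np.int64(352)), (416, np.int64(340))] [(170, np.int64(411)), (200, np.int64(425)), (230, np.int64(436)), (260, np.int64(444)), (290, np.int64(448)), (320, np.int64(448)), (350, np.int64(448)), (380, np.int64(444)), (410, np.int64(435))]
```

```bash
python3 -m jog '[[[0,0,-6,0,0,0,40],[3.2,-2.7,-6,0,0,0,40],[3.2,-2.7,-6,0,0,0,40],[3.2,-2.7,-3,0,0,0,40],[3.2,-2.7,-1,0,0,0,40],[3.2,-2.7,0,0,0,0,40],[3.2,-2.7,0,0,0,0,40]]]' 20; python3 -c "
from h import *
s=ctrl.get_state();F=np.array(s['ft_force']);t=s['torque'];h=.14
print(np.round(t,2),'r',(t[0]-h*F[1])/F[2],-(t[1]+h*F[0])/F[2])"
```

```text
time: 14.35
position: [0.459, 0.2041, 0.0245]
tool_rot: [-1.81, -2.567, -0.001]
ft_force: [0.6, 1.3, -0.7]
grip_width: 0.558
grip_force: 19.9
[ 0.2  -0.35  0.02] r -0.024413484744187783 -0.3688841756513632
```

Now there is no contact below the earlier stop height, so I keep going down.

```bash
python3 -m jog '[[[0,0,1,0,0,0,40],[0,0,2,0,0,0,40],[0,0,3,0,0,0,40],[0,0,3,0,0,0,40]]]' 20; python3 -m jog '[[[0,0,1,0,0,0,40],[0,0,2,0,0,0,40],[0,0,2,0,0,0,40]]]' 20;python3 -c "
from h import *
s=ctrl.get_state();F=np.array(s['ft_force']);t=s['torque'];h=.14
print(np.round(t,2),'r',(t[0]-h*F[1])/F[2],-(t[1]+h*F[0])/F[2])"
```

```text
time: 14.75
position: [0.4591, 0.204, 0.0217]
tool_rot: [1.81, 2.567, 0.0]
ft_force: [0.8, 1.3, -0.3]
grip_width: 0.557
grip_force: 19.9
time: 15.05
position: [0.4593, 0.2039, 0.0199]
tool_rot: [1.81, 2.567, 0.0]
ft_force: [1.2, -0.3, 2.9]
grip_width: 0.557
grip_force: 19.9
[ 0.07 -0.44 -0.01] r 0.037866394588973167 0.09044167676458427
```

```bash
python3 -m jog '[[[0,0,1,0,0,0,40],[0,0,1.5,0,0,0,40],[0,0,1.5,0,0,0,40]]]' 20; python3 -m jog '[[[0,0,-1,0,0,0,49],[0,0,-1,0,0,0,53],[0,0,-1,0,0,0,60],[0,0,-1,0,0,0,75],[0,0,-1,0,0,0,75]]]' 20
python3 -m jog '[[[0,0,-30,0,0,0,75],[0,0,-70,0,0,0,75],[0,0,-110,0,0,0,75],[0,0,-140,0,0,0,75],[0,0,-140,0,0,0,75]]]'
python3 - <<'E'
from h import *
go(.551,-.0815,.22,90)
A=[cap('scene') for _ in range(4)]; im=np.mean([a['image'] for a in A],0); d=A[0]; np.savez('s5.npz',**{**d,'image':im})
i=im[205:255,365:430]
cv2.imwrite('pics/a6.png',np.clip(cv2.resize(i,None,fx=12,fy=12,interpolation=cv2.INTER_CUBIC)[...,::-1]*1.7,0,255).astype(np.uint8))
w=np.mean([cloud(a) for a in A],0)
p=w[(np.abs(w[...,0]-.46)<.04)&(np.abs(w[...,1]-.2)<.04)&(im.max(-1)<50)&(w[...,2]<.08)]
q=p[p[:,2]>.036]; print(len(q),'z',np.percentile(p[:,2],[2,50,98]).round(4)); 
E
```

```text
time: 15.35
position: [0.4593, 0.2035, 0.0194]
tool_rot: [1.81, 2.566, -0.002]
ft_force: [-1.2, -2.5, 14.0]
grip_width: 0.555
grip_force: 20.0
time: 15.85
position: [0.4584, 0.2038, 0.0188]
tool_rot: [-1.81, -2.567, 0.001]
ft_force: [0.8, 0.1, 0.3]
grip_width: 0.785
grip_force: 0.0
time: 16.35
position: [0.4613, 0.2053, 0.1631]
tool_rot: [1.808, 2.563, 0.008]
ft_force: [0.3, 0.3, -0.9]
grip_width: 0.862
grip_force: 0.0
[[-300.4, -11.4, -56.5], [0.3, 0.3, -70.4]] pos [0.4613 0.2053 0.1631] t 16.35
54 z [0.0174 0.0294 0.0405]
```

View pics/a6.png

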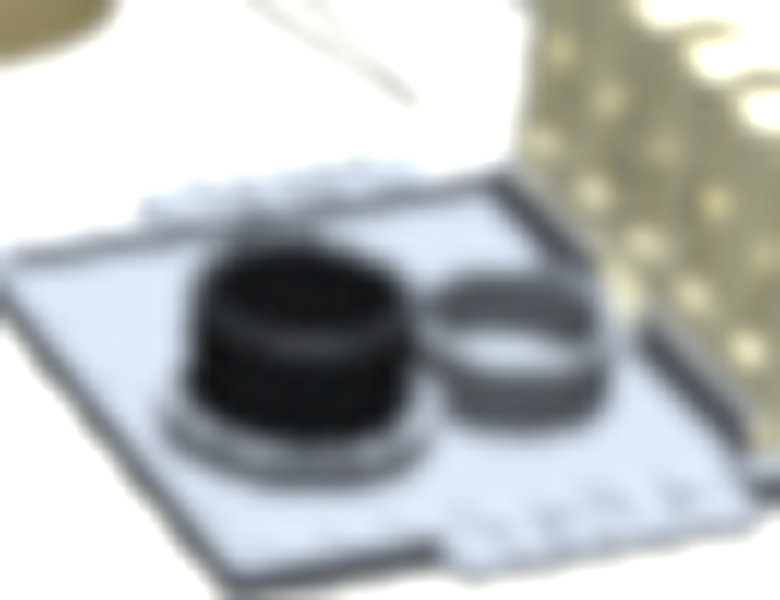

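View: the adapter sits level in the collar (rim at about (305,290), top z 40.5 mm) with its key down. Next is the bottle. I first refine the bottle and dispenser positions from the first top image.

```bash
python3 -m jog '[[[-20,-1,-80,0,0,-40,87],[-120,-3,-80,0,0,-71,87],[-297,-14,-80,0,0,-71,87],[-297,-14,-80,0,0,-71,87],[-297,-14,-80,0,0,-71,87],[-297,-14,-80,0,0,-71,87],[-297,-14,-80,0,0,-71,87],[-297,-14,-80,0,0,-71,87],[-297,-14,-80,0,0,-71,87],[-297,-14,-80,0,0,-71,87]]]'
python3 - <<'E'
from h import *
T=dict(np.load('top0.npz'));S=dict(np.load('scene0.npz'))
def red(D,u,v,r,z):
    i=D['image'].astype(int)[v-r:v+r,u-r:u+r]; w=np.clip(i[...,0]-i[...,1:].max(-1)-25,0,None)
    yy,xx=np.mgrid[v-r:v+r,u-r:u+r]; c=(xx*w).sum()/w.sum(),(yy*w).sum()/w.sum(); print(w.max(),np.round(c,2),ray(D,*c,z).round(4))
red(T,349,218,9,.066); red(S,281,248,9,.064)
i=T['image'][200:232,392:418]
print('R');print(i[::2,::2,0]);print('G');print(i[::2,::2,1])
go(.548,-.0785,.033,90)
E
```

```text
time: 17.55
position: [0.5447, -0.0809, 0.2373]
tool_rot: [0.016, -3.139, -0.004]
ft_force: [-0.3, 0.3, 0.6]
grip_width: 0.999
grip_force: 0.0
108 [349.1  217.34] [ 0.5477 -0.0765  0.066 ]
117 [280.46 246.22] [ 0.548  -0.0802  0.064 ]
R
[[149 148 148 149 150 150 150 150 152 152 153 152 150]
 [153 153 154 153 153 152 153 153 153 153 153 153 153]
 [153 153 153 153 154 153 152 134 124 134 152 153 153]
 [153 153 153 153 153 152 121  57  49  62 135 153 153]
 [153 153 153 152 149 117  49  32  35  38  97 153 153]
 [153 153 153 144  96  37  16  30  33  36 104 152 153]
 [153 153 146  91  19   9  10  18  24  57 140 153 153]
 [153 149 100  28   4   9  13  14  29 118 152 153 153]
 [153 126  61  24   6  13  11  12  85 148 153 153 153]
 [152  89  74  58  16  15  11  48 137 153 153 153 153]
 [153  91  65  75  63  49  53 118 151 153 153 153 153]
 [153 123  59  64  80  83 105 148 153 153 153 153 153]
 [153 152 126  98  88 122 147 152 153 153 153 153 153]
 [153 153 153 150 148 152 153 153 153 152 153 153 153]
 [153 153 153 153 153 153 153 153 153 153 153 153 153]
 [153 153 153 154 153 153 153 153 153 
[... 277 characters left out ...]
  35  94 149 150]
 [150 150 150 140  92  33  15  29  31  34 102 150 150]
 [151 150 142  81  13   9   9  16  21  54 137 150 150]
 [150 146  93  16   3   8   8  11  26 114 149 150 150]
 [150 123  29   5   5   9   7   8  81 144 150 149 150]
 [149  83  10   8   7   8   6  38 133 150 150 150 150]
 [150  87   8  12  10   8  24 110 148 150 150 150 150]
 [150 120  43  11  11  29  92 145 150 150 150 150 150]
 [150 149 123  92  76 115 143 149 150 150 150 150 150]
 [151 150 150 147 144 149 150 150 150 149 150 150 150]
 [150 150 151 150 151 150 150 150 150 150 150 150 150]
 [150 150 150 150 150 150 150 150 150 150 150 150 150]]
[[-4.0, 1.9, 204.3], [0.1, -0.2, 0.6]] pos [ 0.5447 -0.0809  0.2373] t 17.55
```

```bash
python3 -m jog '[[[-3.5,2,40,0,0,0.5,87],[-3.5,2,80,0,0,0.5,87],[-3.5,2,115,0,0,0.5,87],[-3.5,2,115,0,0,0.5,87],[-3.5,2,115,0,0,0.5,87]]]'
python3 - <<'E'
from h import *
go(.548,-.0785,.032,90)
E
```

```text
time: 18.05
position: [0.5485, -0.0776, 0.1241]
tool_rot: [0.003, -3.14, -0.001]
ft_force: [-0.0, -0.4, 0.3]
grip_width: 0.996
grip_force: 0.0
[[0.4, -1.0, 92.1], [0.0, -0.1, 0.1]] pos [ 0.5485 -0.0776  0.1241] t 18.05
```

```bash
python3 -m jog '[[[0,-0.5,40,0,0,0,87],[0,-0.5,75,0,0,0,87],[0,-0.5,88,0,0,0,87],[0,-0.5,91.5,0,0,0,87],[0,-0.5,91.5,0,0,0,60],[0,-0.5,91.5,0,0,0,45],[0,-0.5,91.5,0,0,0,36],[0,-0.5,91.5,0,0,0,26],[0,-0.5,91.5,0,0,0,26],[0,-0.5,91.5,0,0,0,26]]]' 15; python3 -m jog '[[[0,0,-1,0,0,0,26],[0,0,-15,0,0,0,26],[0,0,-50,0,0,0,26],[0,0,-95,0,0,0,26],[0,0,-140,0,0,0,26],[0,0,-185,0,0,0,26],[0,0,-200,0,0,0,26],[0,0,-200,0,0,0,26]]]' 15
python3 - <<'E'
from h import *
s=ctrl.get_state(); p=np.array(s['position']); print(s['grip_width']*87)
go(.4584,.2045,.25,90)
A=[cap('scene') for _ in range(3)]; d=A[0]; im=np.mean([a['image'] for a in A],0); np.savez('s6.npz',**{**d,'image':im})
w=np.nanmean([cloud(a) for a in A],0)
q=w[(np.hypot(w[...,0]-p[0],w[...,1]-p[1])<.035)&(w[...,2]>p[2]-.04)&(w[...,2]<p[2]+.04)]
for z0 in np.arange(-.04,.045,.01):
    k=q[(q[:,2]-p[2]>z0)&(q[:,2]-p[2]<z0+.01)]
    if len(k):print(z0.round(3),len(k),'xmax',np.percentile(k[:,0],97).round(4),'y',np.percentile(k[:,1],[2,98]).round(4))
E
```

```text
time: 19.05
position: [0.549, -0.0791, 0.0329]
tool_rot: [-0.003, 3.141, -0.001]
ft_force: [0.3, 0.3, -0.4]
grip_width: 0.537
grip_force: 0.0
time: 19.85
position: [0.5504, -0.0788, 0.2358]
tool_rot: [-0.003, 3.137, -0.003]
ft_force: [-0.6, -0.0, -1.0]
grip_width: 0.375
grip_force: 15.0
32.65681776232561
[[91.3, 283.5, -15.2], [-0.1, 0.3, 0.1]] pos [ 0.5504 -0.0788  0.2358] t 19.85
-0.04 55 xmax 0.5696 y [-0.0974 -0.0661]
-0.03 68 xmax 0.5688 y [-0.0975 -0.0659]
-0.02 68 xmax 0.5693 y [-0.0972 -0.0657]
-0.01 71 xmax 0.5688 y [-0.0969 -0.0656]
0.0 127 xmax 0.5678 y [-0.105  -0.0572]
0.01 90 xmax 0.5627 y [-0.1048 -0.057 ]
0.02 102 xmax 0.5611 y [-0.1062 -0.0549]
0.03 54 xmax 0.5615 y [-0.108  -0.0525]<stdin>:5: RuntimeWarning: Mean of empty slice
```

```bash
python3 - <<'E'
from h import *
s=ctrl.get_state(); p=np.array(s['position']); print(p)
w=cloud(cap('scene'));i=cap('scene')['image'].astype(int)
q=(np.hypot(w[...,0]-p[0]-.01,w[...,1]-p[1])<.028)&(w[...,2]>p[2]-.08)&(w[...,2]<p[2]+.06)
for z0 in np.arange(-.075,.04,.005):
    m=q&(w[...,2]-p[2]>z0)&(w[...,2]-p[2]<=z0+.005)
    if m.any(): k=w[m];print(z0.round(3),len(k),'x',np.percentile(k[:,0],97).round(4),'y',np.percentile(k[:,1],[3,97]).round(4),i[m].mean(0).round(0))
E
```

```text
[ 0.54770315 -0.07907549  0.23097873]
-0.045 1 x 0.5629 y [-0.0794 -0.0794] [125. 126. 124.]
-0.04 21 x 0.5675 y [-0.0966 -0.0673] [105. 108. 102.]
-0.035 32 x 0.569 y [-0.0962 -0.0658] [ 96. 101.  98.]
-0.03 38 x 0.5681 y [-0.0975 -0.0682] [94. 97. 96.]
-0.025 31 x 0.567 y [-0.0974 -0.0659] [103. 107. 105.]
-0.02 35 x 0.568 y [-0.0971 -0.0659] [105. 109. 105.]
-0.015 32 x 0.5684 y [-0.0954 -0.0679] [ 99. 101. 101.]
-0.01 38 x 0.5691 y [-0.0972 -0.0656] [73. 70. 84.]
-0.005 33 x 0.5676 y [-0.0968 -0.0654] [62. 59. 71.]
0.0 52 x 0.5678 y [-0.1041 -0.0584] [64. 65. 65.]
0.005 68 x 0.5677 y [-0.1031 -0.0572] [82. 84. 79.]
0.01 63 x 0.5651 y [-0.1032 -0.059 ] [92. 92. 86.]
0.015 37 x 0.5611 y [-0.1028 -0.0569] [63. 47. 43.]
0.02 44 x 0.5623 y [-0.1046 -0.0569] [66. 27. 25.]
0.025 74 x 0.5622 y [-0.1064 -0.0571] [108.  38.  35.]
0.03 23 x 0.5605 y [-0.1049 -0.0536] [27. 23. 20.]
0.035 25 x 0.5597 y [-0.1059 -0.0538] [19. 20. 18.]
```

Fingers closed late, so the bottle is held only at its shoulder, with the tip about 42 mm above its base. I'll set it back down and regrip lower.

```bash
python3 -m jog '[[[0,0,30,0,0,0,26],[0,0,70,0,0,0,26],[0,0,110,0,0,0,26],[0,0,150,0,0,0,26],[0,0,175,0,0,0,26],[0,0,183,0,0,0,26],[0,0,186,0,0,0,26],[0,0,186,0,0,0,26]]]' 15; python3 -m jog '[[[0,0,1,0,0,0,26],[0,0,2,0,0,0,26],[0,0,2,0,0,0,26]]]' 15
```

```text
time: 20.9
position: [0.5493, -0.0788, 0.0472]
tool_rot: [-0.004, 3.141, 0.0]
ft_force: [-0.0, 0.7, -0.8]
grip_width: 0.375
grip_force: 15.0
time: 21.2
position: [0.5494, -0.0792, 0.0454]
tool_rot: [-0.003, 3.14, -0.001]
ft_force: [-0.2, 0.3, -0.3]
grip_width: 0.374
grip_force: 15.0
```

```bash
python3 -m jog '[[[0,0,1,0,0,0,26],[0,0,2,0,0,0,26],[0,0,2,0,0,0,26]]]' 15; python3 -m jog '[[[0,0,1,0,0,0,26],[0,0,1.5,0,0,0,26],[0,0,1.5,0,0,0,26]]]' 15
```

```text
time: 21.5
position: [0.5487, -0.0791, 0.0426]
tool_rot: [0.003, -3.141, 0.0]
ft_force: [-0.5, 0.3, -0.4]
grip_width: 0.378
grip_force: 15.0
time: 21.8
position: [0.5488, -0.079, 0.0411]
tool_rot: [0.003, -3.141, -0.0]
ft_force: [-0.0, -0.6, -0.2]
grip_width: 0.376
grip_force: 15.0
```

```bash
python3 -m jog '[[[0,0,1,0,0,0,26],[0,0,2,0,0,0,26],[0,0,2,0,0,0,26]]]' 15; python3 -m jog '[[[0,0,1,0,0,0,26],[0,0,2,0,0,0,26],[0,0,2,0,0,0,26]]]' 15
```

```text
time: 22.1
position: [0.5494, -0.079, 0.0406]
tool_rot: [-0.003, 3.141, -0.002]
ft_force: [-3.0, -0.8, 9.2]
grip_width: 0.379
grip_force: 15.0
time: 22.4
position: [0.5501, -0.079, 0.0401]
tool_rot: [-0.003, 3.14, -0.003]
ft_force: [-6.2, 0.3, 20.2]
grip_width: 0.379
grip_force: 15.0
```

```bash
python3 -m jog '[[[0,0,-3,0,0,0,26],[0,0,-3,0,0,0,40],[0,0,-3,0,0,0,46],[0,0,-3,0,0,0,46],[0,0,0,0,0,0,46],[0,0,5,0,0,0,46],[0,0,6,0,0,0,46],[0,0,6,0,0,0,46],[0,0,6,0,0,0,46]]]' 15; python3 -m jog '[[[0,0,0,0,0,0,36],[0,0,0,0,0,0,26],[0,0,0,0,0,0,26],[0,0,0,0,0,0,26],[0,0,0,0,0,0,26]]]' 15
```

```text
time: 23.3
position: [0.5489, -0.0789, 0.0311]
tool_rot: [0.003, -3.141, -0.0]
ft_force: [-0.5, 0.0, -0.2]
grip_width: 0.53
grip_force: 0.0
time: 23.8
position: [0.549, -0.079, 0.0313]
tool_rot: [-0.003, 3.141, -0.0]
ft_force: [-0.4, 0.2, -0.7]
grip_width: 0.384
grip_force: 15.0
```

```bash
python3 -m jog '[[[0,0,-10,0,0,0,26],[0,0,-40,0,0,0,26],[0,0,-85,0,0,0,26],[0,0,-130,0,0,0,26],[0,0,-175,0,0,0,26],[0,0,-200,0,0,0,26],[0,0,-200,0,0,0,26],[0,0,-200,0,0,0,26]]]' 15
python3 - <<'E'
from h import *
s=ctrl.get_state(); p=np.array(s['position'])
A=[cap('scene') for _ in range(3)]; d=A[0]
w=np.mean([cloud(a) for a in A],0)
q=w[(np.hypot(w[...,0]-p[0]-.01,w[...,1]-p[1])<.03)&(w[...,2]>p[2]-.03)&(w[...,2]<p[2]-.006)]
c=[np.percentile(q[:,0],97)-.017,(np.percentile(q[:,1],2)+np.percentile(q[:,1],98))/2];print('bottle',np.round(c,4),'tcp',p.round(4))
go(.4584,.2045,.23,90)
E
```

```text
time: 24.6
position: [0.5488, -0.079, 0.2315]
tool_rot: [-0.003, 3.141, -0.001]
ft_force: [0.6, -0.5, -0.6]
grip_width: 0.384
grip_force: 15.0
bottle [ 0.5509 -0.0815] tcp [ 0.5488 -0.079   0.2315]
[[88.8, 283.7, 0.1], [0.0, -0.2, 0.1]] pos [ 0.5478 -0.079   0.2297] t 24.75
```

```bash
python3 -m jog '[[[9,30,0,0,0,0,26],[25,80,0,0,0,0,26],[40,128,0,0,0,0,26],[56,176,0,0,0,0,26],[70,224,0,0,0,0,26],[82,264,0,0,0,0,26],[89,283,0,0,0,0,26],[89.5,283.5,0,0,0,0,26],[89.5,283.5,0,0,0,0,26],[89.5,283.5,0,0,0,0,26]]]' 15
python3 - <<'E'
from h import *
go(.4584,.2045,.085,90)
E
```

```text
time: 25.75
position: [0.4592, 0.2026, 0.2305]
tool_rot: [-0.0, -3.141, 0.001]
ft_force: [0.3, 0.3, -0.9]
grip_width: 0.386
grip_force: 15.0
[[0.6, 2.0, 145.5], [-0.0, -0.1, -0.0]] pos [0.4592 0.2026 0.2305] t 25.75
```

```bash
python3 -m jog '[[[0.7,2,40,0,0,0,26],[0.7,2,80,0,0,0,26],[0.7,2,115,0,0,0,26],[0.7,2,140,0,0,0,26],[0.7,2,145.5,0,0,0,26],[0.7,2,145.5,0,0,0,26],[0.7,2,145.5,0,0,0,26]]]' 15
python3 - <<'E'
from h import *
s=ctrl.get_state(); p=np.array(s['position'])
A=[cap('scene') for _ in range(4)]
w=np.mean([cloud(a) for a in A],0); im=np.mean([a['image'] for a in A],0)
near=np.hypot(w[...,0]-p[0]-.01,w[...,1]-p[1])<.035
def ctr(n,m,r):
    k=w[m]; v,u=np.nonzero(m); print(n,len(k),'x',(np.percentile(k[:,0],96)-r).round(4),'y',np.percentile(k[:,1],[2,98]).round(4),(np.percentile(k[:,1],[2,98]).mean()).round(4),'u',np.percentile(u,[1,99]).mean())
ctr('bottle',near&(w[...,2]>.058)&(w[...,2]<.08)&(im.min(-1)>55),.017)
ctr('adapter',near&(w[...,2]>.018)&(w[...,2]<.038)&(im.max(-1)<55),.0245)
go(.4584,.2045,.085,90)
E
```

```text
time: 26.45
position: [0.4593, 0.2063, 0.0869]
tool_rot: [-0.001, 3.14, 0.001]
ft_force: [-0.4, 1.5, -1.0]
grip_width: 0.387
grip_force: 15.0
bottle 99 x 0.4619 y [0.1873 0.2182] 0.2027 u 392.0
adapter 199 x 0.4594 y [0.179  0.2215] 0.2002 u 389.51
[[0.7, -1.9, 1.9], [-0.0, 0.1, 0.1]] pos [0.4591 0.2064 0.0869] t 26.65
```

```bash
python3 -m jog '[[[1.3,-2.2,0,0,0,0,26],[1.3,-2.2,5,0,0,0,26],[1.3,-2.2,11,0,0,0,26],[1.3,-2.2,16,0,0,0,26],[1.3,-2.2,19,0,0,0,26],[1.3,-2.2,19,0,0,0,26]]]' 15;python3 -m jog '[[[0,0,3,0,0,0,26],[0,0,6,0,0,0,26],[0,0,6,0,0,0,26]]]' 15
```

```text
time: 27.25
position: [0.4563, 0.204, 0.066]
tool_rot: [0.004, -3.14, 0.0]
ft_force: [-0.4, -0.5, -0.7]
grip_width: 0.39
grip_force: 15.0
time: 27.55
position: [0.4565, 0.204, 0.0603]
tool_rot: [0.003, -3.141, 0.0]
ft_force: [-0.8, -0.2, -0.8]
grip_width: 0.387
grip_force: 15.0
```

```bash
python3 -m jog '[[[-0.7,0,4,0,0,0,26],[-0.7,0,8,0,0,0,26],[-0.7,0,12,0,0,0,26],[-0.7,0,14,0,0,0,26],[-0.7,0,14,0,0,0,26]]]' 15;python3 -m jog '[[[0,0,1,0,0,0,26],[0,0,2,0,0,0,26],[0,0,2.5,0,0,0,26],[0,0,2.5,0,0,0,26]]]' 15
```

```text
time: 28.05
position: [0.4571, 0.204, 0.0463]
tool_rot: [0.004, -3.141, 0.0]
ft_force: [0.0, -0.4, 0.5]
grip_width: 0.388
grip_force: 15.0
time: 28.45
position: [0.4575, 0.2041, 0.0442]
tool_rot: [0.003, -3.142, 0.0]
ft_force: [0.6, -0.3, 0.3]
grip_width: 0.387
grip_force: 15.0
```

```bash
python3 -m jog '[[[0,0,0.7,0,0,0,26],[0,0,1.2,0,0,0,26],[0,0,1.2,0,0,0,26]]]' 15; python3 -m jog '[[[0,0,-0.3,0,0,0,33],[0,0,-0.3,0,0,0,38],[0,0,-0.3,0,0,0,50],[0,0,-0.3,0,0,0,60],[0,0,-0.3,0,0,0,60],[0,0,-0.3,0,0,0,60]]]' 15; python3 -m jog '[[[0,0,-20,0,0,0,60],[0,0,-60,0,0,0,60],[0,0,-110,0,0,0,60],[0,0,-160,0,0,0,60],[0,0,-210,0,0,0,60],[0,0,-210,0,0,0,60],[0,0,-210,0,0,0,60]]]'
python3 - <<'E'
from h import *
s=ctrl.get_state(); p=np.array(s['position'])
A=[cap('scene') for _ in range(4)]
w=np.mean([cloud(a) for a in A],0)
near=(np.hypot(w[...,0]-.467,w[...,1]-.203)<.03)&(w[...,2]>.044)
k=w[near]; print('z top',np.percentile(k[:,2],[90,97,99.5]).round(4)); b=k[k[:,2]<.055]; t=k[k[:,2]>.066]
print('body y',np.percentile(b[:,1],[2,98]).round(4),'x',np.percentile(b[:,0],97).round(4),'cap y',np.percentile(t[:,1],[2,98]).round(4),'x',np.percentile(t[:,0],97).round(4))
T=dict(np.load('top0.npz'))
for px,z in(((408.5,208.5),.175),((400,219),.0)): print(ray(T,*px,z).round(4))
go(.5505,-.2265,.30,90)
E
```

```text
time: 28.75
position: [0.4576, 0.2041, 0.0433]
tool_rot: [-0.003, 3.141, -0.001]
ft_force: [-1.0, -0.4, 3.6]
grip_width: 0.382
grip_force: 15.0
time: 29.35
position: [0.4575, 0.2041, 0.0432]
tool_rot: [0.003, -3.142, 0.0]
ft_force: [1.0, -0.4, 0.2]
grip_width: 0.665
grip_force: 0.0
time: 30.05
position: [0.4581, 0.2041, 0.2542]
tool_rot: [-0.002, 3.139, -0.002]
ft_force: [-0.0, 1.1, 0.3]
grip_width: 0.686
grip_force: 0.0
z top [0.5493 0.5631 0.568 ]
body y [0.1851 0.2147] x 0.4773 cap y [0.1768 0.2287] x 0.4943
[ 0.5503 -0.2275  0.175 ]
[ 0.5504 -0.229   0.    ]
[[-92.8, -430.4, -48.4], [-0.0, -0.2, 0.1]] pos [0.4565 0.2037 0.2517] t 30.25
```

```bash
python3 -m jog '[[[-20,-50,-46,0,0,0,87],[-92,-430,-46,0,0,0,87],[-92,-430,-46,0,0,0,87],[-92,-430,-46,0,0,0,87],[-92,-430,-46,0,0,0,87],[-92,-430,-46,0,0,0,87],[-92,-430,-46,0,0,0,87],[-92,-430,-46,0,0,0,87],[-92,-430,-46,0,0,0,87],[-92,-430,-46,0,0,0,87]]]' 15
python3 - <<'E'
from h import *
S=dict(np.load('scene0.npz'));w=cloud(S)
for z in range(100,176,10):
    k=w[(np.hypot(w[...,0]-.553,w[...,1]+.23)<.03)&(w[...,2]>z/1000)&(w[...,2]<z/1000+.01)]
    if len(k):print(z,np.percentile(k[:,1],[2,98]).round(4),np.percentile(k[:,0],97).round(4))
go(.5505,-.2275,.113,90)
E
```

```text
time: 31.25
position: [0.549, -0.2349, 0.2956]
tool_rot: [-0.015, -3.138, -0.002]
ft_force: [-0.9, -1.3, -0.7]
grip_width: 0.999
grip_force: 0.0
100 [-0.2439 -0.2176] 0.5683
110 [-0.2428 -0.2171] 0.5662
120 [-0.2437 -0.2179] 0.5663
130 [-0.243  -0.2191] 0.5677
140 [-0.2421 -0.2183] 0.566
150 [-0.2409 -0.2192] 0.5658
160 [-0.2423 -0.2191] 0.5657
170 [-0.2413 -0.2201] 0.5642
[[-2.2, 7.3, 182.6], [0.1, -0.2, -0.5]] pos [ 0.549  -0.2349  0.2956] t 31.25
```

```bash
python3 -m jog '[[[-2,2,40,0,0,0,87],[-2,2,80,0,0,0,87],[-2,2,80,0,0,0,87],[-2,2,80,0,0,0,87]]]' 15
python3 - <<'E'
from h import *
go(.5505,-.2275,.113,90)
E
```

```text
time: 31.65
position: [0.5519, -0.2233, 0.2187]
tool_rot: [0.004, -3.14, -0.002]
ft_force: [-0.3, -0.2, -0.3]
grip_width: 1.001
grip_force: 0.0
[[1.2, -4.4, 105.7], [0.1, -0.1, 0.1]] pos [ 0.5519 -0.2233  0.2187] t 31.65
```

```bash
python3 -m jog '[[[1,-4,40,0,0,0,87],[1,-4,75,0,0,0,87],[1,-4,98,0,0,0,87],[1,-4,106,0,0,0,87],[1,-4,106,0,0,0,87]]]' 15; python3 -m jog '[[[0,0,0,0,0,0,50],[0,0,0,0,0,0,22],[0,0,0,0,0,0,22],[0,0,0,0,0,0,22],[0,0,0,0,0,0,22],[0,0,0,0,0,0,22],[0,0,0,0,0,0,22],[0,0,0,0,0,0,22],[0,0,0,0,0,0,22],[0,0,0,0,0,0,22]]]' 15
```

```text
time: 32.15
position: [0.552, -0.2278, 0.1142]
tool_rot: [-0.003, 3.141, -0.0]
ft_force: [-0.2, -0.2, 1.0]
grip_width: 0.994
grip_force: 0.0
time: 33.15
position: [0.5513, -0.2277, 0.1132]
tool_rot: [0.003, -3.141, 0.0]
ft_force: [1.0, -0.9, -0.3]
grip_width: 0.376
grip_force: 15.0
```

```bash
python3 -m jog '[[[0,0,-10,0,0,0,22],[0,0,-40,0,0,0,22],[0,0,-80,0,0,0,22],[0,0,-120,0,0,0,22],[0,0,-160,0,0,0,22],[0,0,-182,0,0,0,22],[0,0,-182,0,0,0,22],[0,0,-182,0,0,0,22]]]' 15
python3 - <<'E'
from h import *
s=ctrl.get_state(); p=np.array(s['position'])
A=[cap('scene') for _ in range(4)]; w=np.mean([cloud(a) for a in A],0)
for z in(-.1,-.08,-.06,-.04,-.02):
    k=w[(np.hypot(w[...,0]-p[0]-.01,w[...,1]-p[1])<.03)&(w[...,2]>p[2]+z)&(w[...,2]<p[2]+z+.018)]
    if len(k):print(z,(np.percentile(k[:,0],95)-.0165).round(4),np.percentile(k[:,1],[2,98]).round(4))
go(.4495,.2537,.295,90)
E
```

```text
time: 33.95
position: [0.5514, -0.2275, 0.2956]
tool_rot: [-0.003, 3.141, -0.001]
ft_force: [0.3, -0.1, -1.7]
grip_width: 0.376
grip_force: 15.0
-0.1 0.5509 [-0.2443 -0.2133]
-0.08 0.5515 [-0.2447 -0.2136]
-0.06 0.5508 [-0.244  -0.2138]
-0.04 0.5497 [-0.2431 -0.2148]
-0.02 0.5495 [-0.2422 -0.2157]
[[100.1, 481.5, -0.4], [0.1, -0.1, 0.1]] pos [ 0.5506 -0.2276  0.2938] t 34.15
```

```bash
python3 -m jog '[[[4,20,0,0,0,0,22],[10,50,0,0,0,0,22],[18,85,0,0,0,0,22],[25,120,0,0,0,0,22],[32,155,0,0,0,0,22],[40,190,0,0,0,0,22],[47,225,0,0,0,0,22],[54,260,0,0,0,0,22],[61,295,0,0,0,0,22],[69,330,0,0,0,0,22]]]' 15; python3 -m jog '[[[7,35,0,0,0,0,22],[14,70,0,0,0,0,22],[20,100,0,0,0,0,22],[26,128,0,0,0,0,22],[30,145,0,0,0,0,22],[32,152,0,0,0,0,22],[32,152,0,0,0,0,22],[32,152,0,0,0,0,22]]]' 15
python3 - <<'E'
from h import *
go(.4495,.2537,.165,90)
E
```

```text
time: 35.15
position: [0.4802, 0.1046, 0.2945]
tool_rot: [0.004, -3.141, 0.001]
ft_force: [1.5, 0.2, -1.7]
grip_width: 0.373
grip_force: 15.0
time: 35.95
position: [0.4494, 0.2532, 0.2949]
tool_rot: [0.002, -3.141, 0.002]
ft_force: [0.5, 0.8, -1.1]
grip_width: 0.374
grip_force: 15.0
[[-0.1, 0.6, 129.9], [-0.1, -0.0, 0.1]] pos [0.4494 0.2532 0.2949] t 35.95
```

```bash
python3 -m jog '[[[0,0.5,25,0,0,0,22],[0,0.5,55,0,0,0,22],[0,0.5,85,0,0,0,22],[0,0.5,115,0,0,0,22],[0,0.5,138,0,0,0,22],[0,0.5,145,0,0,0,22],[0,0.5,145,0,0,0,22],[0,0.5,145,0,0,0,22]]]' 15
python3 - <<'E'
from h import *
s=ctrl.get_state(); p=np.array(s['position']); print(p.round(4))
A=[cap('scene') for _ in range(4)]; d=A[0]; im=np.mean([a['image'] for a in A],0); np.savez('s7.npz',**{**d,'image':im})
w=np.mean([cloud(a) for a in A],0)
k=w[(np.hypot(w[...,0]-p[0]-.01,w[...,1]-p[1])<.028)&(w[...,2]>.045)&(w[...,2]<.09)&(im.max(-1)<95)]
print('disp',len(k),(np.percentile(k[:,0],95)-.0165).round(4),np.percentile(k[:,1],[2,98]).round(4))
k=w[(np.hypot(w[...,0]-p[0]-.01,w[...,1]-p[1])<.032)&(w[...,2]>.012)&(w[...,2]<.025)]
print('bay',len(k),(np.percentile(k[:,0],95)-.0225).round(4),np.percentile(k[:,1],[2,98]).round(4))
i=im[190:250,370:440]
cv2.imwrite('pics/a7.png',np.clip(cv2.resize(i,None,fx=10,fy=10,interpolation=cv2.INTER_CUBIC)[...,::-1]*1.7,0,255).astype(np.uint8))
E
```

```text
time: 36.75
position: [0.4503, 0.2545, 0.1514]
tool_rot: [-0.001, 3.14, 0.001]
ft_force: [0.2, 0.5, -0.7]
grip_width: 0.374
grip_force: 15.0
[0.4503 0.2545 0.1514]
disp 193 0.4513 [0.2364 0.2651]
bay 138 0.4506 [0.2278 0.2851]
```

View pics/a7.png

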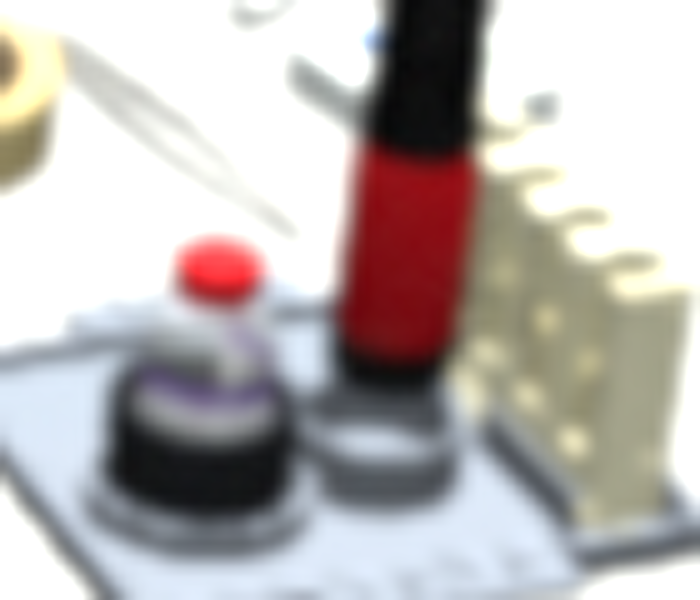

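View: the bottle stands upright in the seated adapter (cap at (220,270)). The dispenser is just above the bay, with its axis at about col 386 against about 382 for the bay, so I shift about 1 mm and lower it.

```bash
python3 -m jog '[[[0.7,-0.9,0,0,0,0,22],[0.7,-0.9,5,0,0,0,22],[0.7,-0.9,10,0,0,0,22],[0.7,-0.9,14,0,0,0,22],[0.7,-0.9,16,0,0,0,22],[0.7,-0.9,16,0,0,0,22]]]' 15; python3 -m jog '[[[0,0,3,0,0,0,22],[0,0,5,0,0,0,22],[0,0,5,0,0,0,22]]]' 15
```

```text
time: 37.55
position: [0.4483, 0.2536, 0.1338]
tool_rot: [0.004, -3.141, 0.0]
ft_force: [-0.0, -0.8, -0.9]
grip_width: 0.375
grip_force: 15.0
time: 37.85
position: [0.4485, 0.2536, 0.129]
tool_rot: [0.003, -3.141, 0.0]
ft_force: [0.1, 0.7, -0.6]
grip_width: 0.374
grip_force: 15.0
```

```bash
python3 -m jog '[[[-0.5,0,2,0,0,0,22],[-0.5,0,4,0,0,0,22],[-0.5,0,5.5,0,0,0,22],[-0.5,0,5.5,0,0,0,22]]]' 15; python3 -m jog '[[[0,0,0.8,0,0,0,22],[0,0,1.6,0,0,0,22],[0,0,2.4,0,0,0,22],[0,0,2.4,0,0,0,22]]]' 15
```

```text
time: 38.25
position: [0.449, 0.2536, 0.1235]
tool_rot: [0.003, -3.141, 0.0]
ft_force: [0.0, -0.4, -0.9]
grip_width: 0.375
grip_force: 15.0
time: 38.65
position: [0.4491, 0.2537, 0.1213]
tool_rot: [0.003, -3.141, 0.0]
ft_force: [-0.1, -0.1, -0.1]
grip_width: 0.377
grip_force: 15.0
```

```bash
python3 -m jog '[[[0,0,0.5,0,0,0,22],[0,0,0.9,0,0,0,22],[0,0,0.9,0,0,0,22]]]' 15; python3 -m jog '[[[0,0,-0.2,0,0,0,32],[0,0,-0.2,0,0,0,36],[0,0,-0.2,0,0,0,45],[0,0,-0.2,0,0,0,55],[0,0,-0.2,0,0,0,55],[0,0,-0.2,0,0,0,55]]]' 15; python3 -m jog '[[[0,0,-20,0,0,0,55],[0,0,-50,0,0,0,55],[0,0,-90,0,0,0,55],[0,0,-130,0,0,0,55],[0,0,-150,0,0,0,55],[0,0,-150,0,0,0,55],[0,0,-150,0,0,0,55]]]'
python3 - <<'E'
from h import *
A=[cap('scene') for _ in range(4)]
w=np.mean([cloud(a) for a in A],0); im=np.mean([a['image'] for a in A],0)
m=(np.hypot(w[...,0]-.459,w[...,1]-.254)<.03)&(im.max(-1)<110)
for z in(.03,.06,.09,.12,.15,.17):
    k=w[m&(w[...,2]>z)&(w[...,2]<z+.02)]
    if len(k): print(z,(np.percentile(k[:,0],95)).round(4),np.percentile(k[:,1],[2,98]).round(4),k[:,2].max().round(4))
red=(im[...,0]-im[...,1:].max(-1)>40)&(w[...,2]>.05)&(w[...,2]<.1)&(np.abs(w[...,1]-.204)<.025)&(np.abs(w[...,0]-.46)<.05)
k=w[red];print('cap',len(k),k.mean(0).round(4),np.percentile(k[:,2],98).round(4))
print(ctrl.get_state()['time'])
E
```

```text
time: 38.95
position: [0.4494, 0.2538, 0.1212]
tool_rot: [-0.003, 3.141, -0.0]
ft_force: [-0.7, -1.0, 5.2]
grip_width: 0.376
grip_force: 15.0
time: 39.55
position: [0.4492, 0.2537, 0.1206]
tool_rot: [0.003, -3.142, 0.0]
ft_force: [1.0, 0.2, 0.1]
grip_width: 0.614
grip_force: 0.0
time: 40.25
position: [0.4492, 0.2535, 0.2703]
tool_rot: [-0.003, 3.141, -0.001]
ft_force: [-0.3, -0.1, -0.9]
grip_width: 0.633
grip_force: 0.0
0.03 0.4664 [0.233  0.2637] 0.05
0.06 0.4659 [0.2362 0.2646] 0.0799
0.09 0.4644 [0.237  0.2631] 0.1097
0.12 0.4637 [0.2386 0.2623] 0.1399
0.15 0.4619 [0.2394 0.2619] 0.17
0.17 0.4609 [0.2396 0.2593] 0.1844
cap 47 [0.4644 0.2011 0.0783] 0.081
40.45
```

```bash
python3 -c "
from bench import ctrl
print(ctrl.close_job())"
```

```text
the job is handed in; nothing more can be done
None
```

The adapter is seated in the collar, with the smallest bottle upright in it and the dispenser upright in the bay. By my last camera and force readings all three are in place, and I handed the job in at about 40 s of the 72 s allowed. The hand-in returned no verdict, so whether it passed isn't known.

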